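Unscrew the clip jar and park its lid under the desk shelf

TASK

Unscrew the lid of the paper-clip jar, turning it anticlockwise with as many regrips as it takes until it lifts freely off without forcing. Then put the lid on the desk, open side down, and slide it in under the front of the low wooden shelf until it hardly sticks out. Leave the other things where they are and let go of everything.

Things in the scene. Friction and masses are not known exactly. Their poses are not given: they have to be found in the camera images.
- lid_center (a point): Centre, half-way up, of the black ribbed round screw lid: 61 mm wide, 36 mm high, about 80 g, z out of its crown. It starts screwed on the jar, underside about 71 mm above the desk. Right-hand thread, rising 2.2 mm per rad, about 2 mm axial play. A sprung seal makes the first quarter turn stiff (up to about 0.4 N m), then it turns easily.
- jar_mouth (a point): Centre of the rim of the clear round jar of paper clips, 98 mm above the desk; z up along the thread's axis (yaw has no meaning). Its foot (96 mm wide, 6 mm high) is screwed to the desk: it never moves. Body 72 mm wide, narrowing from 56 mm up to a shoulder 66 mm up; neck 50 mm wide over the threads. The lid is off when its underside is over 98 mm up.
- shelf_front (a point): Point on the desk below the middle of the front edge of the low brown wooden shelf (fixed): x leads horizontally in under it, y along the edge, z up. Board 270 mm wide (y), 130 mm deep (x), underside 48 mm and top 60 mm above the desk; legs 12 mm thick at y = -126 and +126 mm; a cross strip 120 mm in, 26 to 48 mm up. The 36 mm high lid fits under, a gripper does not.
- mug: Green and white mug, 101 mm high, loose bystander; origin at the middle of its underside.
- stapler: Red stapler, 141 mm long, loose bystander; origin at the middle of its underside.
- highlighter: Yellow and black highlighter pen, 109 mm long, lying on the desk, loose bystander; origin at the middle of its underside.
- notes_yellow: Yellow pad of sticky notes, 51 mm square, lying on the shelf board, loose bystander; origin at the middle of its underside.
- eraser: Blue and white eraser, 43 mm long, lying on the shelf board, loose bystander; origin at the middle of its underside.
- lid: The same lid, origin at the middle of its open underside. It comes free after 0.55 to 0.75 turn anticlockwise; how far it is screwed on differs each time and cannot be seen. Until then a gentle upward pull (6 to 10 N) meets a hard stop within 2 mm; once free it comes straight up. Clockwise it goes tight after about 1 mm.

How it is judged:
By the outcome, as a careful person would: the job done as asked, in the order asked, and still so for the second after the job is handed in, with the robot touching nothing.
It also fails if it takes over 59 s, if anything falls off the work surface, if the arm or the gripper's body presses on something with over 40 N, if the wrist force passes 120 N, or if a joint passes its speed limit or range.

ROBOT

A 6-joint arm with a two-finger parallel gripper is mounted at the origin on a cart in front of the work surface, level with it; the furniture and walls round the work are solid. World frame = base frame: x ahead of the robot, y to its left, z up, the work surface at z = 0. Lengths are in mm, angles in rad, forces in N, time in s.
With the tool pointing down it reaches from about 425 to 1125 mm from the base axis. Payload 14.9 kg.
Tool frame: the origin (TCP) lies on the centre line of the jaws, within the pads' length; the fingertips stand ahead of it and the grasp point (between the pads) lies 5 mm behind it (finger_overhang is the x of the fingertips in the tool frame, in mm); x points along the fingers, y is the direction in which the jaws open and shut, and the axes are right-handed (so a half turn about x gives the same grasp; the last joint's range is limited). The gripper opens to 91 mm and grips with 3 to 60 N. Pads are 32 mm wide; open, the fingers measure 118 mm over their backs; the gripper's body (76 mm by 178 mm) begins 60 mm behind the grasp point.
Start: joints at [1.199, 0.379, 1.734, -0, 1.028, -0.033], TCP at [232.657, 660.219, 227.932] pointing down, gripper open.
Joint ranges: [-2.77, 2.77], [-0.74, 2.19], [0, 2.66], [-1.06, 4.2], [0.31, 2.87], [-3.08, 3.08]. Speed limits (rad/s): [1.89, 1.89, 2.39, 3.14, 3.14, 3.14].

INTERFACE

Orientations are given as a rotation vector (axis times angle).
In Python, from rig import get_obs, get_image, get_calibration, close_job, finger_overhang gives the robot as it stands. The module is installed in compiled form; this text tells all that it offers.
- The arm moves only by the tool apply_moves, never from a script. Its arguments are lists of equal length, an entry for each row: "offset": the shift along the tool's x, y, z in cm, a list of three; "twist": the turn, a rotation vector about the tool's x, y, z in degrees, a list of three. In form: {"offset": [[x, y, z], ...], "twist": [[wx, wy, wz], ...]}. A call has 1 to 12 rows; each row shifts and turns the pose as measured when the row begins, along the tool's axes as they then stand; what a row does not reach is not made up. A row lasts 1/12 s, in which the tool goes at most 41.7 mm and 7.16 degrees, less where a joint would pass 70% of its speed; a pose out of reach is approached as far as the arm can. A call with a gripper value outside its range is refused whole. "claw" is the finger opening in cm, from 0 to 9.12, set as the call begins (left out, the last holds). The fingers move at their own pace and stop on an object; the grip force is fixed at half the most. Time passes only in rows, so rows that do not move let the fingers close. It gives the time, the measured TCP pose, the force and the opening at its end, in the units of the state.
- get_obs(): the state, without advancing time (a new reading comes with each control period).
- get_image(name): name is "scene" or "top" or "wrist"; returns the picture (480x640x3 uint8, blue, green, red); there is no depth.
- get_calibration(name): a dict with "intrinsics" (3x3 intrinsics, pixels), "dist" ([k1, k2, p1, p2, k3] as OpenCV has them; the pictures are not rectified), "world_from_camera" (4x4, takes a point from camera to world coordinates); the wrist camera has in their place "mount" (4x4, takes a point from camera to tool coordinates, whose origin is the TCP and whose axes are the tool frame's). Camera axes: x right, y up, looking along -z (the intrinsics and any distortion apply to the point x, -y, -z); pixel columns grow to the right and rows downward; lengths in mm; the calibration is good to about 2 mm. A picture is of the moment at which its call begins: read the wrist's pose just before it. get_calibration takes no time and is no camera call.
- close_job(): hands the job in, once; it reports no verdict.
The state is a dict: "time_s": time; "qpos": joint angles; "qvel": joint speeds; "effort": joint torques, N m; "ee_pos": TCP position; "orientation": TCP orientation; "force": force on the tool from outside, world axes, zero at the start; "torque": the same for the moment, N m; "opening": opening from 0.0 (shut) to 1.0 (fully open).
Only numpy, scipy, OpenCV 4.12 (cv2) and the standard library are available. Lean on these libraries where they do the work, as an engineer would, in place of code of your own. Each camera call takes 0.05 s, during which the arm holds its last target.

## Working session

There is one attempt and no reset: what is moved stays moved. The work goes in short steps, Python scripts to look and compute and a tool call to move; the robot and the scene stay as the last step left them, time stands still between calls to the robot, and variables do not carry over. Pictures are saved under pics/ and viewed, and the job is handed in when it is done.

Besides the shell and the picture viewer there is one more tool, called after "Call:" as name(argument=value, ...) on one line, values as JSON. apply_moves: Moves the arm, as the interface text tells. Its arguments: {"type":"object","properties":{"offset":{"type":"array"},"twist":{"type":"array"},"claw":{"type":"number"}},"required":["offset","twist"]}

```bash
mkdir -p pics; python3 - <<'E'
from rig import *
import cv2
print(get_obs()); print(finger_overhang)
for n in("scene","top","wrist"):
    cv2.imwrite(f"pics/{n}0.png",get_image(n)); print(n,get_calibration(n))
E
```

```text
{'time_s': 0.0, 'qpos': array([ 1.19870804e+00,  3.79376780e-01,  1.73478141e+00, -3.87637085e-06,
        1.02850127e+00, -3.33044892e-02]), 'qvel': array([ 3.03106965e-04, -5.31772657e-05, -2.04186377e-03,  7.38102201e-04,
        7.82297560e-06, -1.17631835e-03]), 'effort': array([ 3.57881901e-03, -7.63763523e+01, -4.34348631e+01,  6.52929163e-02,
        4.25969751e-02, -8.81593201e-05]), 'ee_pos': array([232.50890999, 659.8538208 , 227.31016106]), 'orientation': array([ 0.26503169,  1.55461003, -0.26668066]), 'force': array([ 0.05776586, -0.26097808,  0.10739261]), 'torque': array([0.00094299, 0.01728204, 0.02452247]), 'opening': 0.9986450351128426}
14.0
scene {'intrinsics': array([[568.42802109,   0.        , 324.25514816],
       [  0.        , 568.42802109, 245.37235019],
       [  0.        ,   0.        ,   1.        ]]), 'dist': array([0.03797235, 0.        , 0.        , 0.        , 0.        ]), 'world_from_camera': array([[ 6.79396556e-01,  4.05707503e-01, -6.11409635e-01,
        -2.74000984e+02],
       [-7.33695916e-01,  3.63661199e-01, -5.73969368e-01,
        -7.399
[... 706 characters left out ...]
03],
       [ 0.00000000e+00,  0.00000000e+00,  0.00000000e+00,
         1.00000000e+00]])}
wrist {'intrinsics': array([[372.22054414,   0.        , 319.87864045],
       [  0.        , 372.22054414, 232.88411257],
       [  0.        ,   0.        ,   1.        ]]), 'dist': array([-0.05931838,  0.        ,  0.        ,  0.        ,  0.        ]), 'mount': array([[ 1.69266428e-03,  2.47398983e-01, -9.68912214e-01,
        -1.55908023e+02],
       [ 9.99997342e-01, -1.93551516e-03,  1.25276086e-03,
         1.45670824e+00],
       [-1.56541252e-03, -9.68911759e-01, -2.47401601e-01,
        -6.84455283e+01],
       [ 0.00000000e+00,  0.00000000e+00,  0.00000000e+00,
         1.00000000e+00]])}
```

View pics/scene0.png

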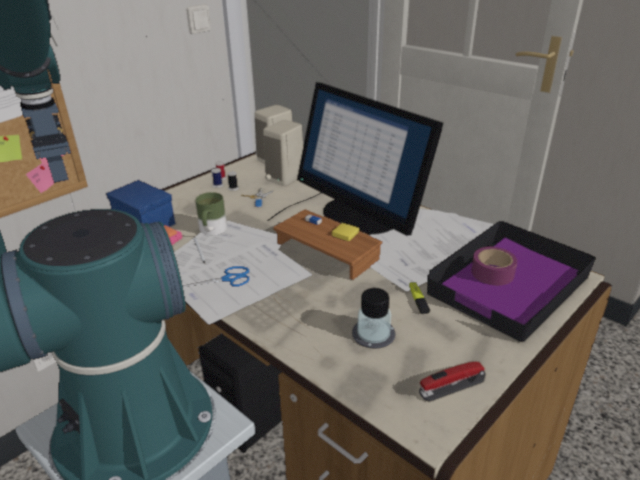

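View pics/top0.png

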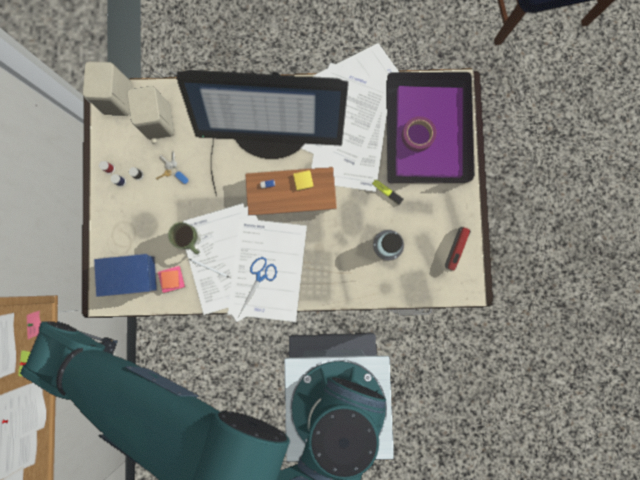

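View pics/wrist0.png

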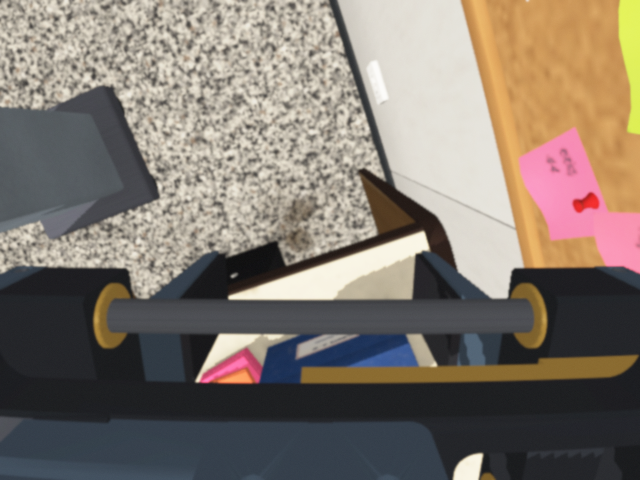

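The scene view shows the jar at about (375,315), the shelf around (330,240), and the stapler at (452,380). The top view shows the lid at (390,243) and the shelf spanning about (247–336, 170–215). The wrist camera looks past the desk's left end. I'll enlarge the crops next.

```bash
python3 - <<'E'
import cv2,numpy as np
s=cv2.imread("pics/scene0.png");t=cv2.imread("pics/top0.png")
cv2.imwrite("pics/s_jar.png",cv2.resize(s[280:355,335:415],None,fx=7,fy=7,interpolation=cv2.INTER_CUBIC))
cv2.imwrite("pics/s_shelf.png",cv2.resize(s[200:290,265:395],None,fx=6,fy=6,interpolation=cv2.INTER_CUBIC))
a=cv2.resize(t[150:270,235:335+75],None,fx=4.5,fy=4.5,interpolation=cv2.INTER_CUBIC)
cv2.imwrite("pics/t_both.png",a)
E
```

```text
(no output)
```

View pics/s_jar.png

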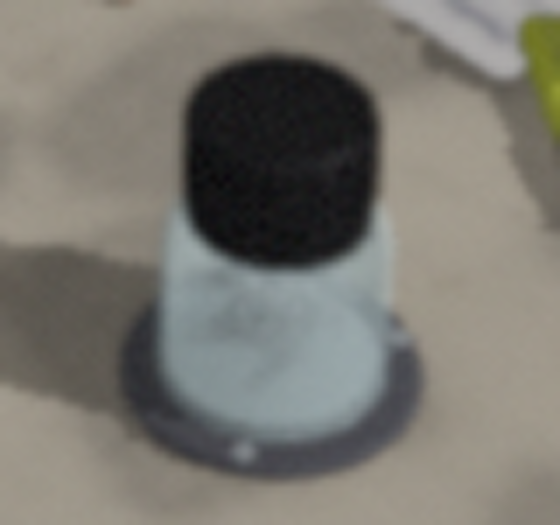

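View pics/s_shelf.png

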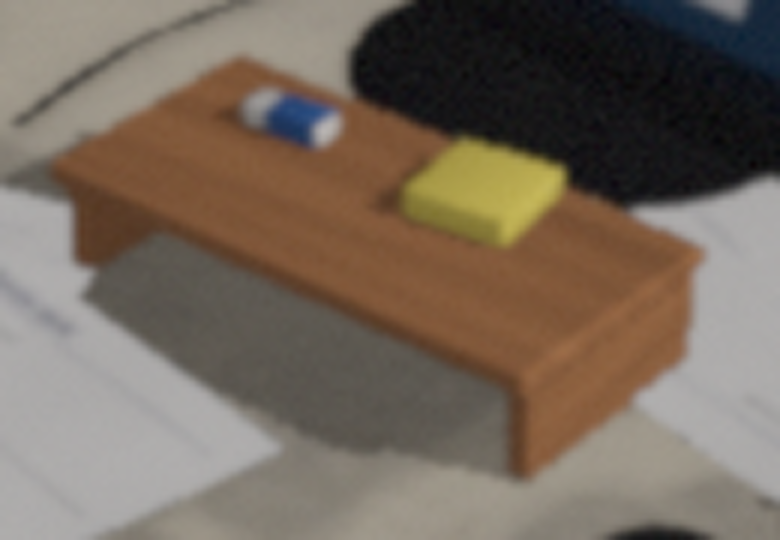

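View pics/t_both.png

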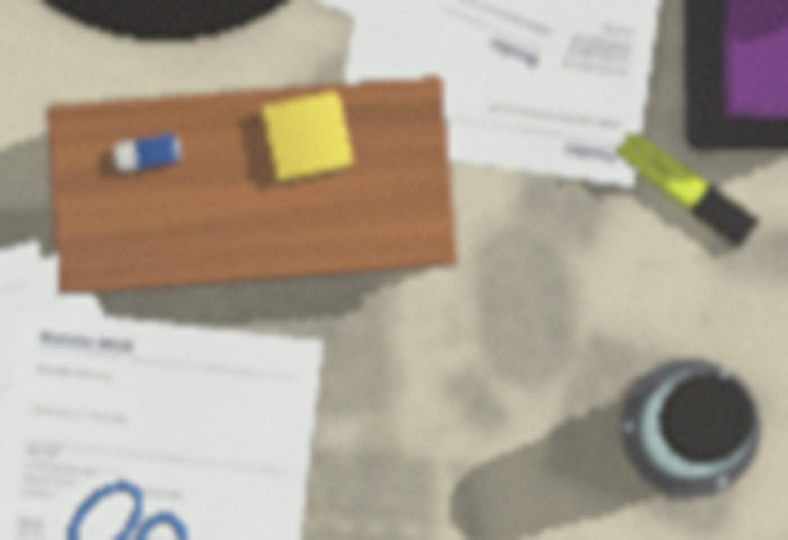

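```bash
cat > h.py <<'E'
import numpy as np,cv2
from rig import *
from scipy.optimize import least_squares
from scipy.spatial.transform import Rotation as R
def proj(n,P,T=None):
    c=get_calibration(n)
    if T is None: T=c["world_from_camera"]
    P=np.atleast_2d(P).astype(float)
    Q=(P-T[:3,3])@T[:3,:3]; Q=Q*[1,-1,-1]
    return cv2.projectPoints(Q.reshape(-1,1,3),np.zeros(3),np.zeros(3),c["intrinsics"],c["dist"])[0].reshape(-1,2)
th=np.linspace(0,2*np.pi,73)
def cyl(x,y,r,zs): return np.concatenate([np.c_[x+r*np.cos(th),y+r*np.sin(th),0*th+z] for z in zs])
def bb(p): return np.r_[p.min(0),p.max(0)]
def wristT():
    o=get_obs(); T=np.eye(4); T[:3,:3]=R.from_rotvec(o["orientation"]).as_matrix(); T[:3,3]=o["ee_pos"]
    return T@get_calibration("wrist")["mount"]
E
python3 - <<'E'
from h import *
def cv(v,o,s): v=np.array(v,float); o=np.array(o*(v.size//2)); return o+(v+.5)/s-.5
ls=cv([184,52,380,268],[335,280],7); fs=cv([122,0,424,478],[335,280],7)
lt=cv([660,371,755,465],[235,150],4.5); ft=cv([623,358,760,497],[235,150],4.5)
def res(p,m=None):
    r=[]
    x,y=p
    L=cyl(x,y,30.5,[72,108]);F=cyl(x,y,48,[0,6])
    r=[bb(proj("scene",L))-ls,(bb(proj("scene",F))-fs)[[0,2,3]],bb(proj("top",L))[[2]]-lt[[2]],bb(proj("top",F))-ft]
    return np.concatenate(r)
s=least_squares(res,[400,-50]);print("jar",s.x,np.round(res(s.x),1))
S=cv([55,162,520,382,702,250,240,57],[265,200],6).reshape(-1,2)
T=cv([60,292,456,264,440,77,48,106],[235,150],4.5).reshape(-1,2)
def corners(p):
    x,y,a=p;u=np.array([np.cos(a),np.sin(a)]);v=np.array([-u[1],u[0]])
    return np.array([np.r_[np.array([x,y])+d*u+e*v,60] for d,e in((0,135),(0,-135),(130,-135),(130,135))])
def rs(p): return np.r_[(proj("scene",corners(p))-S).ravel(),(proj("top",corners(p))-T).ravel()]
s=least_squares(rs,[600,100,0]);print("shelf",s.x,np.round(rs(s.x),1))
print(bb(proj("top",cyl(0,0,1,[0]))))
o=get_obs();print(R.from_rotvec(o["orientation"]).as_matrix().round(3))
E
```

```text
jar [ 485.56855996 -171.62983464] [-0.6 -1.   1.  -0.4 -0.5  0.4  1.   0.2 -0.6  0.   0.3  0.3]
shelf [5.88896273e+02 1.20636505e+02 4.01702130e-02] [-1.6 -0.4  0.2 -0.3  1.2 -0.6  0.1 -1.2 -0.6  0.6  0.6  0.7  1.1 -0.
 -0.3 -0.4]
[337.26352019 407.41455671 337.92903177 408.10183012]
[[-0.     0.332  0.943]
 [-0.001  0.943 -0.332]
 [-1.    -0.001  0.   ]]
```

The jar axis is at about (486,-172). The shelf front is at about (589,121) with yaw 0.04. I'll write a row planner and approach with j6 near +2.7, so that one grip gives as much anticlockwise travel as possible.

```bash
cat >> h.py <<'E'
def plan(pos,yaw_change,N,polar=False,level=True,shut=None):
    """rows to target pos, total yaw change (rad, +ccw) ; tool kept pointing down"""
    o=get_obs(); p0=np.array(o["ee_pos"]); M0=R.from_rotvec(o["orientation"]).as_matrix(); pos=np.array(pos,float)
    y0=np.arctan2(M0[1,1],M0[0,1]); M=M0; p=p0; out=[]; tw=[]
    for i in range(1,N+1):
        f=i/N
        if polar:
            r0,r1=np.hypot(*p0[:2]),np.hypot(*pos[:2]); a0=np.arctan2(p0[1],p0[0]);a1=np.arctan2(pos[1],pos[0])
            r=r0+f*(r1-r0);a=a0+f*(a1-a0); q=np.array([r*np.cos(a),r*np.sin(a),p0[2]+f*(pos[2]-p0[2])])
        else: q=p0+f*(pos-p0)
        yaw=y0+f*yaw_change; c,s=np.cos(yaw),np.sin(yaw)
        Mt=np.array([[0,c,s],[0,s,-c],[-1,0,0]])
        d=np.round(M.T@(q-p)/10,2); w=np.round(np.degrees(R.from_matrix(M.T@Mt).as_rotvec()),1)
        out.append(d.tolist());tw.append(w.tolist())
        p=p+M@d*10; M=M@R.from_rotvec(np.radians(w)).as_matrix()
    for i in range(0,N,12): print('offset',out[i:i+12],'\ntwist',tw[i:i+12])
def st():
    o=get_obs(); M=R.from_rotvec(o["orientation"]).as_matrix()
    print("t",round(float(o["time_s"]),2),"p",o["ee_pos"].round(1),"yaw",round(float(np.arctan2(M[1,1],M[0,1])),3),"down",M[:,0].round(3),"q",o["qpos"].round(2),"F",o["force"].round(1),"T",o["torque"].round(2),"open",round(float(o["opening"]),3))
E
python3 -c "
from h import *
plan([486,-172,200],-4.27,36,polar=True)"
```

```text
offset [[0.08, -0.58, 3.03], [0.07, -0.35, 3.05], [0.08, -0.12, 3.04], [0.08, 0.1, 3.02], [0.07, 0.32, 2.98], [0.08, 0.53, 2.93], [0.08, 0.74, 2.86], [0.08, 0.95, 2.77], [0.07, 1.14, 2.68], [0.08, 1.32, 2.57], [0.08, 1.49, 2.45], [0.08, 1.66, 2.31]] 
twist [[6.8, 0.0, 0.0], [6.8, 0.0, 0.0], [6.8, 0.0, 0.0], [6.8, 0.0, 0.0], [6.8, 0.0, 0.0], [6.8, 0.0, 0.0], [6.8, 0.0, 0.0], [6.8, 0.0, 0.0], [6.8, 0.0, 0.0], [6.8, 0.0, 0.0], [6.8, 0.0, 0.0], [6.8, 0.0, 0.0]]
offset [[0.08, 1.81, 2.16], [0.07, 1.95, 2.02], [0.08, 2.07, 1.85], [0.08, 2.19, 1.68], [0.08, 2.28, 1.51], [0.08, 2.37, 1.32], [0.07, 2.44, 1.13], [0.08, 2.5, 0.95], [0.08, 2.53, 0.75], [0.08, 2.57, 0.56], [0.08, 2.58, 0.37], [0.07, 2.57, 0.18]] 
twist [[6.7, 0.0, 0.0], [6.8, 0.0, -0.0], [6.8, 0.0, -0.0], [6.8, 0.0, -0.0], [6.8, 0.0, -0.0], [6.8, 0.0, -0.0], [6.8, 0.0, -0.0], [6.8, 0.0, -0.0], [6.8, 0.0, -0.0], [6.8, 0.0, -0.0], [6.8, 0.0, -0.0], [6.8, 0.0, -0.0]]
offset [[0.08, 2.56, -0.01], [0.08, 2.53, -0.2], [0.08, 2.49, -0.38], [0.08, 2.43, -0.56], [0.08, 2.36, -0.72], [0.07, 2.29, -0.89], [0.08, 2.19, -1.04], [0.08, 2.09, -1.19], [0.08, 1.99, -1.33], [0.08, 1.86, -1.45], [0.07, 1.73, -1.57], [0.08, 1.61, -1.68]] 
twist [[6.8, 0.0, -0.0], [6.8, 0.0, -0.0], [6.8, -0.0, -0.0], [6.8, -0.0, -0.0], [6.8, -0.0, -0.0], [6.8, -0.0, -0.0], [6.8, -0.0, -0.0], [6.8, -0.0, -0.0], [6.8, -0.0, -0.0], [6.8, -0.0, -0.0], [6.8, -0.0, -0.0], [6.8, -0.0, -0.0]]
```

Call:
apply_moves(offset=[[0.1, -0.6, 3], [0.1, -0.35, 3], [0.1, -0.1, 3], [0.1, 0.1, 3], [0.1, 0.3, 3], [0.1, 0.5, 2.9], [0.1, 0.75, 2.9], [0.1, 0.95, 2.8], [0.1, 1.15, 2.7], [0.1, 1.3, 2.6], [0.1, 1.5, 2.45], [0.1, 1.65, 2.3]], twist=[[6.8, 0, 0], [6.8, 0, 0], [6.8, 0, 0], [6.8, 0, 0], [6.8, 0, 0], [6.8, 0, 0], [6.8, 0, 0], [6.8, 0, 0], [6.8, 0, 0], [6.8, 0, 0], [6.8, 0, 0], [6.8, 0, 0]], claw=9)

```text
time_s: 1.15
ee_pos: [484.0, 401.4, 212.6]
orientation: [1.388, 1.08, -1.393]
force: [1.3, -0.7, -0.2]
opening: 0.984
```

```bash
python3 -c "
from h import *
st()
o=get_obs();M=R.from_rotvec(o['orientation']).as_matrix();y=np.arctan2(M[1,1],M[0,1])
plan([486,-172,200],-3.04-y,30,polar=True)"
```

```text
t 1.15 p [484.  401.4 212.6] yaw -0.249 down [-0.002 -0.002 -1.   ] q [ 0.66  0.29  1.89 -0.    0.97  0.91] F [ 1.3 -0.7 -0.2] T [-0.07  0.03  0.02] open 0.984
offset [[0.04, 1.5, 1.6], [0.05, 1.57, 1.5], [0.04, 1.65, 1.41], [0.04, 1.72, 1.29], [0.04, 1.78, 1.19], [0.04, 1.83, 1.08], [0.04, 1.88, 0.96], [0.04, 1.92, 0.86], [0.04, 1.96, 0.73], [0.04, 1.98, 0.62], [0.04, 2.0, 0.5], [0.04, 2.01, 0.38]] 
twist [[5.3, 0.2, 0.1], [5.4, -0.0, -0.0], [5.3, -0.0, -0.0], [5.3, -0.0, -0.0], [5.3, -0.0, 0.0], [5.4, -0.0, 0.0], [5.3, -0.0, 0.0], [5.3, -0.0, 0.0], [5.4, -0.0, 0.0], [5.3, -0.0, 0.0], [5.3, -0.0, 0.0], [5.4, -0.0, 0.0]]
offset [[0.05, 2.02, 0.26], [0.04, 2.02, 0.14], [0.04, 2.01, 0.03], [0.04, 2.0, -0.08], [0.04, 1.98, -0.2], [0.04, 1.94, -0.31], [0.04, 1.92, -0.42], [0.04, 1.88, -0.52], [0.04, 1.83, -0.63], [0.04, 1.78, -0.72], [0.04, 1.72, -0.82], [0.04, 1.66, -0.92]] 
twist [[5.3, -0.0, 0.0], [5.3, -0.0, 0.0], [5.3, -0.0, 0.0], [5.4, -0.0, 0.0], [5.3, -0.0, 0.0], [5.3, -0.0, 0.0], [5.4, -0.0, 0.0], [5.3, -0.0, 0.0], [5.3, -0.0, 0.0], [5.4, 0.0, 0.0], [5.3, 0.0, 0.0], [5.3, 0.0, 0.0]]
offset [[0.04, 1.6, -0.99], [0.04, 1.53, -1.08], [0.04, 1.45, -1.16], [0.05, 1.38, -1.23], [0.04, 1.29, -1.3], [0.04, 1.21, -1.36]] 
twist [[5.3, 0.0, 0.0], [5.4, 0.0, 0.0], [5.3, 0.0, 0.0], [5.3, 0.0, 0.0], [5.4, 0.0, 0.0], [5.3, 0.0, 0.0]]
```

Call:
apply_moves(offset=[[0, 1.5, 1.6], [0, 1.6, 1.5], [0, 1.65, 1.4], [0, 1.7, 1.3], [0, 1.8, 1.2], [0, 1.85, 1.1], [0, 1.9, 1], [0, 1.9, 0.85], [0, 1.95, 0.75], [0, 2, 0.6], [0, 2, 0.5], [0, 2, 0.4]], twist=[[5.3, 0.2, 0.1], [5.3, 0, 0], [5.3, 0, 0], [5.3, 0, 0], [5.3, 0, 0], [5.3, 0, 0], [5.3, 0, 0], [5.3, 0, 0], [5.3, 0, 0], [5.3, 0, 0], [5.3, 0, 0], [5.3, 0, 0]])

```text
time_s: 2.15
ee_pos: [557.4, 143.9, 210.5]
orientation: [2.141, 0.16, -2.146]
force: [0.3, 0.5, -0.2]
opening: 0.985
```

```bash
python3 -c "
from h import *
st()
o=get_obs();M=R.from_rotvec(o['orientation']).as_matrix();y=np.arctan2(M[1,1],M[0,1])
plan([486,-172,200],-3.04-y,18,polar=True)"
```

```text
t 2.15 p [557.4 143.9 210.5] yaw -1.421 down [-0.002 -0.001 -1.   ] q [ 0.21  0.21  2.   -0.    0.94  1.63] F [ 0.3  0.5 -0.2] T [-0.08  0.16 -0.05] open 0.985
offset [[0.06, 1.91, 0.17], [0.06, 1.91, 0.06], [0.06, 1.9, -0.05], [0.06, 1.88, -0.15], [0.06, 1.86, -0.25], [0.06, 1.83, -0.36], [0.06, 1.79, -0.45], [0.06, 1.76, -0.56], [0.06, 1.72, -0.64], [0.06, 1.67, -0.74], [0.06, 1.61, -0.82], [0.06, 1.56, -0.9]] 
twist [[5.2, 0.1, -0.0], [5.1, 0.0, -0.0], [5.2, 0.0, -0.0], [5.1, 0.0, -0.0], [5.2, 0.0, -0.0], [5.1, 0.0, -0.0], [5.2, 0.0, -0.0], [5.1, 0.0, -0.0], [5.2, -0.0, -0.0], [5.1, -0.0, -0.0], [5.2, -0.0, -0.0], [5.1, -0.0, -0.0]]
offset [[0.06, 1.49, -0.99], [0.06, 1.43, -1.06], [0.06, 1.36, -1.13], [0.06, 1.28, -1.2], [0.06, 1.21, -1.26], [0.06, 1.13, -1.32]] 
twist [[5.2, -0.0, -0.0], [5.1, -0.0, -0.0], [5.2, -0.0, -0.0], [5.1, -0.0, -0.0], [5.2, -0.0, -0.0], [5.1, -0.0, -0.0]]
```

Call:
apply_moves(offset=[[0, 1.9, 0.15], [0, 1.9, 0.05], [0, 1.9, -0.05], [0, 1.9, -0.15], [0, 1.85, -0.25], [0, 1.85, -0.35], [0, 1.8, -0.45], [0, 1.75, -0.55], [0, 1.7, -0.65], [0, 1.65, -0.75], [0, 1.6, -0.8], [0, 1.55, -0.9]], twist=[[5.2, 0.1, 0], [5.1, 0, 0], [5.2, 0, 0], [5.1, 0, 0], [5.2, 0, 0], [5.1, 0, 0], [5.2, 0, 0], [5.1, 0, 0], [5.2, 0, 0], [5.1, 0, 0], [5.2, 0, 0], [5.1, 0, 0]])

```text
time_s: 3.15
ee_pos: [522.1, -86.2, 209.4]
orientation: [-1.624, 0.876, 1.628]
force: [0.3, -0.1, -0.3]
opening: 0.988
```

```bash
python3 -c "
from h import *
st()
o=get_obs();M=R.from_rotvec(o['orientation']).as_matrix();y=np.arctan2(M[1,1],M[0,1])
plan([486,-172,200],-3.04-y,6,polar=True)"
```

```text
t 3.15 p [522.1 -86.2 209.4] yaw -2.557 down [-0.003 -0.001 -1.   ] q [-0.21  0.14  2.09 -0.    0.92  2.35] F [ 0.3 -0.1 -0.3] T [ 0.03  0.14 -0.03] open 0.988
offset [[0.16, 1.24, -0.97], [0.16, 1.18, -1.02], [0.15, 1.12, -1.07], [0.16, 1.07, -1.13], [0.15, 1.0, -1.18], [0.16, 0.94, -1.21]] 
twist [[4.6, 0.0, -0.1], [4.6, 0.0, -0.1], [4.6, 0.0, 0.0], [4.6, 0.0, 0.0], [4.7, 0.0, 0.0], [4.6, 0.1, 0.0]]
```

Call:
apply_moves(offset=[[0.2, 1.25, -0.95], [0.2, 1.2, -1], [0.2, 1.1, -1.05], [0.2, 1.05, -1.15], [0.2, 1, -1.2], [0.2, 0.95, -1.2], [0, 0, 0]], twist=[[4.6, 0, -0.1], [4.6, 0, -0.1], [4.6, 0, 0], [4.6, 0, 0], [4.6, 0, 0], [4.6, 0, 0], [0, 0, 0]])

```text
time_s: 3.73
ee_pos: [481.1, -177.4, 196.4]
orientation: [-1.26, 1.174, 1.262]
force: [0.2, -0.1, -0.2]
opening: 0.991
```

```bash
python3 -c "
from h import *
st()
T=wristT();im=get_image('wrist');cv2.imwrite('pics/w1.png',im)
print(bb(proj('wrist',cyl(486,-172,30.5,[107]),T)), bb(proj('wrist',cyl(486,-172,48,[6]),T)))
im=get_image('scene');cv2.imwrite('pics/s1.png',im)"
```

```text
t 3.73 p [ 481.1 -177.4  196.4] yaw -3.071 down [-0.     0.001 -1.   ] q [-0.4   0.13  2.13  0.    0.89  2.67] F [ 0.2 -0.1 -0.2] T [ 0.12  0.15 -0.05] open 0.991
[269.67948371 204.88085628 358.33727438 289.90100097] [265.04161782 166.98676157 365.95538353 265.82272079]
```

View pics/w1.png

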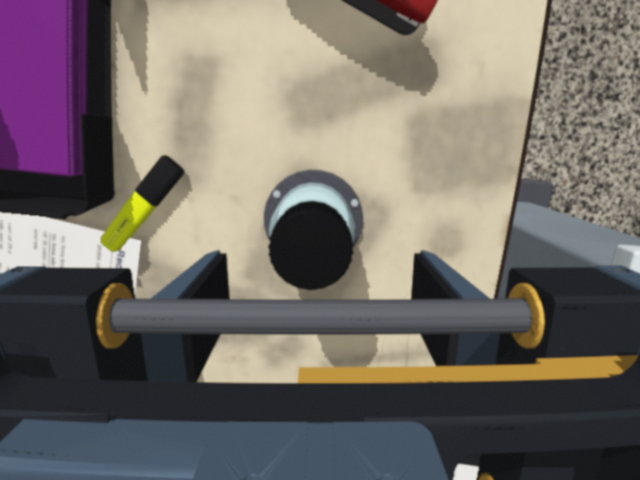

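View pics/s1.png

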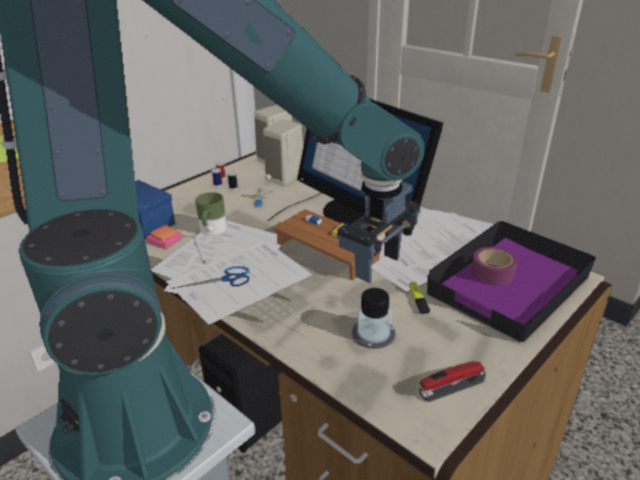

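The wrist picture shows the lid crown at about (269–352, 202–290) and the jar foot at about (264–363, 170–). Both sit 2–3 px left of the prediction. The scene view shows the gripper above and behind the jar with everything clear. I'll zoom in once to refine.

```bash
python3 -c "
import cv2
im=cv2.imread('pics/w1.png');cv2.imwrite('pics/w1c.png',cv2.resize(im[160:310,250:380],None,fx=4,fy=4,interpolation=cv2.INTER_CUBIC))"
```

```text
(no output)
```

View pics/w1c.png

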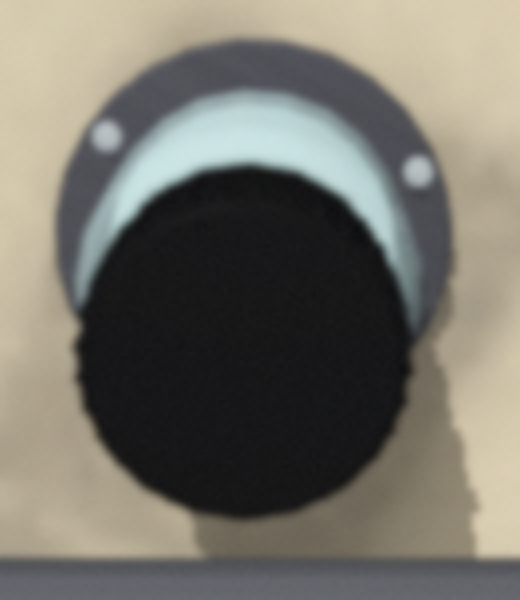

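```bash
python3 -c "
from h import *
plan([488,-171.5,92],0,9)"
```

```text
offset [[1.16, -0.07, 0.05], [1.17, -0.07, 0.04], [1.16, -0.07, 0.05], [1.17, -0.07, 0.05], [1.16, -0.06, 0.05], [1.16, -0.07, 0.04], [1.17, -0.07, 0.05], [1.16, -0.07, 0.05], [1.17, -0.07, 0.05]] 
twist [[0.0, 0.1, 0.0], [-0.0, -0.0, 0.0], [-0.0, -0.0, 0.0], [-0.0, -0.0, 0.0], [-0.0, -0.0, 0.0], [-0.0, -0.0, 0.0], [-0.0, -0.0, 0.0], [-0.0, -0.0, 0.0], [-0.0, -0.0, 0.0]]
```

Call:
apply_moves(offset=[[1.0, -0.3, 0.2], [1.1, -0.3, 0.2], [1.2, 0, 0], [1.2, 0, 0], [1.2, 0, 0], [1.2, 0, 0], [1.2, 0, 0], [1.0, 0, 0], [0.9, 0, 0], [0, 0, 0]], twist=[[0, 0, 0], [0, 0, 0], [0, 0, 0], [0, 0, 0], [0, 0, 0], [0, 0, 0], [0, 0, 0], [0, 0, 0], [0, 0, 0], [0, 0, 0]])

```text
time_s: 4.67
ee_pos: [491.6, -163.4, 85.0]
orientation: [-1.279, 1.16, 1.282]
force: [-0.3, -0.5, -0.3]
opening: 0.988
```

```bash
python3 -c "
from h import *
st()
im=get_image('scene');cv2.imwrite('pics/s2.png',cv2.resize(im[170:370,280:480],None,fx=3,fy=3))"
```

```text
t 4.67 p [ 491.6 -163.4   85. ] yaw -3.044 down [-0.001  0.002 -1.   ] q [-0.37  0.33  2.15  0.    0.67  2.67] F [-0.3 -0.5 -0.3] T [0.04 0.12 0.02] open 0.988
```

View pics/s2.png

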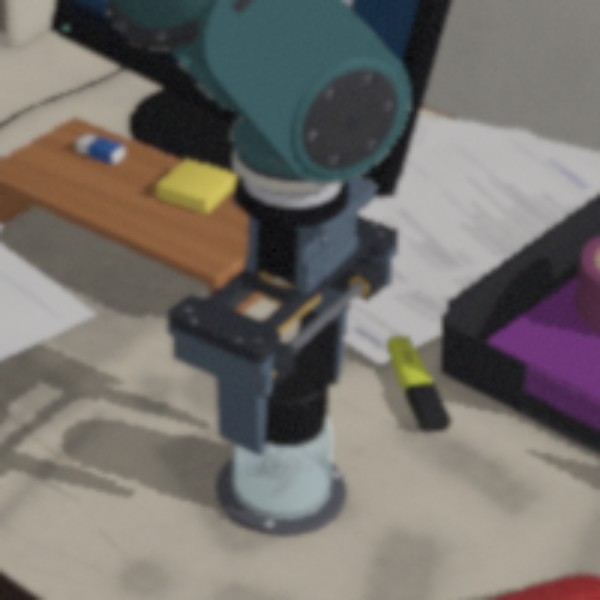

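The gripper straddles the lid, a little off in y and about 5 mm low. I'll correct that before closing.

Call:
apply_moves(offset=[[-0.25, 0.2, -0.4], [-0.25, 0.2, -0.4], [0, 0, 0], [0, 0, 0]], twist=[[0, 0, 0], [0, 0, 0], [0, 0, 0], [0, 0, 0]])

```text
time_s: 5.05
ee_pos: [489.5, -173.0, 92.7]
orientation: [-1.281, 1.159, 1.281]
force: [-0.0, -0.3, 0.7]
opening: 0.987
```

```bash
python3 -c "
from h import *
st()"
```

```text
t 5.05 p [ 489.5 -173.    92.7] yaw -3.043 down [ 0.002  0.001 -1.   ] q [-0.39  0.31  2.15  0.    0.68  2.66] F [-0.  -0.3  0.7] T [ 0.06  0.15 -0.05] open 0.987
```

Call:
apply_moves(offset=[[0, 0.1, 0.1], [0, 0, 0], [0, 0, 0], [0, 0, 0], [0, 0, 0], [0, 0, 0], [0, 0, 0], [0, 0, 0]], twist=[[0, 0, 0], [0, 0, 0], [0, 0, 0], [0, 0, 0], [0, 0, 0], [0, 0, 0], [0, 0, 0], [0, 0, 0]], claw=5.5)

```text
time_s: 5.72
ee_pos: [488.2, -172.6, 94.2]
orientation: [-1.283, 1.159, 1.28]
force: [-1.7, -0.4, 1.8]
opening: 0.657
```

```bash
python3 -c "
from h import *
st()"
```

```text
t 5.72 p [ 488.2 -172.6   94.2] yaw -3.043 down [ 0.003  0.    -1.   ] q [-0.39  0.31  2.15  0.    0.68  2.66] F [-1.7 -0.4  1.8] T [-0.01  0.39  0.02] open 0.657
```

Call:
apply_moves(offset=[[-0.02, 0, 0], [-0.02, 0, 0], [-0.02, 0, 0], [-0.02, 0, 0], [-0.02, 0, 0], [-0.02, 0, 0], [-0.02, 0, 0], [-0.02, 0, 0]], twist=[[-5, 0, 0], [-6, 0, 0], [-6, 0, 0], [-6, 0, 0], [-6, 0, 0], [-6, 0, 0], [-6, 0, 0], [-6, 0, 0]])

```text
time_s: 6.38
ee_pos: [490.0, -171.8, 95.8]
orientation: [-1.869, 0.596, 1.859]
force: [-0.3, -0.2, -1.0]
opening: 0.655
```

```bash
python3 -c "
from h import *
st()"
```

```text
t 6.38 p [ 490.  -171.8   95.8] yaw -2.193 down [ 0.006  0.002 -1.   ] q [-0.38  0.31  2.15  0.01  0.68  1.8 ] F [-0.3 -0.2 -1. ] T [-0.01  0.25 -0.02] open 0.655
```

Call:
apply_moves(offset=[[-0.02, 0, 0], [-0.02, 0, 0], [-0.02, 0, 0], [-0.02, 0, 0], [-0.02, 0, 0], [-0.02, 0, 0], [-0.02, 0, 0], [-0.02, 0, 0]], twist=[[-6, 0, 0], [-6, 0, 0], [-6, 0, 0], [-6, 0, 0], [-6, 0, 0], [-6, 0, 0], [-6, 0, 0], [-6, 0, 0]])

```text
time_s: 7.05
ee_pos: [489.8, -170.7, 96.3]
orientation: [2.091, 0.274, -2.079]
force: [0.6, 3.0, 1.2]
opening: 0.655
```

```bash
python3 -c "
from h import *
st()"
```

```text
t 7.05 p [ 489.8 -170.7   96.3] yaw -1.313 down [ 0.005  0.004 -1.   ] q [-0.38  0.3   2.15  0.01  0.69  0.92] F [0.6 3.  1.2] T [ 0.57  0.02 -0.11] open 0.655
```

Call:
apply_moves(offset=[[-0.04, 0, 0.05], [-0.04, 0, 0.05], [-0.03, 0, 0], [-0.03, 0, 0], [-0.03, 0, 0], [-0.03, 0, 0], [-0.03, 0, 0], [-0.03, 0, 0], [-0.03, 0, 0], [-0.03, 0, 0]], twist=[[-6, 0, 0], [-6, 0, 0], [-6, 0, 0], [-6, 0, 0], [-6, 0, 0], [-6, 0, 0], [-6, 0, 0], [-6, 0, 0], [-6, 0, 0], [-6, 0, 0]])

```text
time_s: 7.88
ee_pos: [488.1, -167.4, 98.6]
orientation: [1.374, 1.107, -1.36]
force: [-3.6, 4.5, 5.7]
opening: 0.655
```

```bash
python3 -c "
from h import *
st()"
```

```text
t 7.88 p [ 488.1 -167.4   98.6] yaw -0.215 down [ 0.002  0.01  -1.   ] q [-0.38  0.3   2.15  0.02  0.69 -0.18] F [-3.6  4.5  5.7] T [ 0.57  1.   -0.12] open 0.655
```

```bash
python3 -c "
from h import *
plan([489,-171,100.5],0.42,4)"
```

```text
offset [[-0.05, 0.04, 0.08], [-0.05, 0.03, 0.09], [-0.04, 0.02, 0.09], [-0.05, 0.02, 0.09]] 
twist [[-6.0, -0.6, -0.0], [-6.0, -0.0, -0.0], [-6.0, 0.0, -0.0], [-6.1, 0.0, -0.0]]
```

Call:
apply_moves(offset=[[-0.05, 0.04, 0.08], [-0.05, 0.03, 0.08], [-0.05, 0.02, 0.08], [-0.05, 0.02, 0.08], [0, 0, 0]], twist=[[-6, -0.3, 0], [-6, -0.3, 0], [-6, 0, 0], [-6, 0, 0], [0, 0, 0]])

```text
time_s: 8.3
ee_pos: [487.3, -168.8, 99.6]
orientation: [1.039, 1.314, -1.038]
force: [1.2, -0.8, 2.0]
opening: 0.663
```

```bash
python3 -c "
from h import *
st()
cv2.imwrite('pics/s3.png',cv2.resize(get_image('scene')[170:370,280:480],None,fx=3,fy=3,interpolation=cv2.INTER_CUBIC))"
```

```text
t 8.3 p [ 487.3 -168.8   99.6] yaw 0.231 down [-0.003  0.003 -1.   ] q [-0.38  0.3   2.15  0.    0.7  -0.61] F [ 1.2 -0.8  2. ] T [-0.39  0.03  0.04] open 0.663
```

View pics/s3.png

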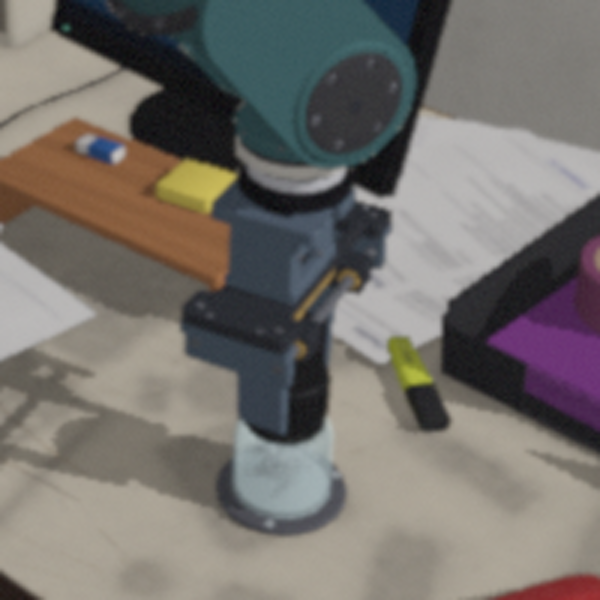

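```bash
python3 -c "
from h import *
plan([488.5,-171,101.5],0.84,8)"
```

```text
offset [[-0.02, 0.01, 0.03], [-0.03, 0.0, 0.03], [-0.02, 0.0, 0.03], [-0.02, 0.0, 0.03], [-0.03, -0.0, 0.03], [-0.02, -0.01, 0.03], [-0.02, -0.01, 0.03], [-0.03, -0.02, 0.02]] 
twist [[-6.0, -0.2, 0.1], [-6.0, 0.0, 0.0], [-6.0, 0.0, 0.0], [-6.1, 0.0, 0.0], [-6.0, 0.0, 0.0], [-6.0, -0.0, 0.0], [-6.0, -0.0, 0.0], [-6.0, -0.0, 0.0]]
```

Call:
apply_moves(offset=[[-0.03, 0, 0.03], [-0.03, 0, 0.03], [-0.03, 0, 0.03], [-0.03, 0, 0.03], [-0.03, 0, 0.03], [-0.03, 0, 0.03], [-0.03, 0, 0.03], [-0.03, 0, 0.03]], twist=[[-6, -0.2, 0], [-6, 0, 0], [-6, 0, 0], [-6, 0, 0], [-6, 0, 0], [-6, 0, 0], [-6, 0, 0], [-6, 0, 0]])

```text
time_s: 9.02
ee_pos: [485.9, -169.9, 101.4]
orientation: [0.395, 1.543, -0.396]
force: [-4.0, -0.4, 4.2]
opening: 0.654
```

```bash
python3 -c "
from h import *
st()
plan([488.5,-171,104],0.63,6)"
```

```text
t 9.02 p [ 485.9 -169.9  101.4] yaw 1.067 down [-0.008  0.001 -1.   ] q [-0.38  0.29  2.15 -0.    0.71 -1.45] F [-4.  -0.4  4.2] T [-0.37  0.69 -0.06] open 0.654
offset [[-0.04, 0.01, 0.05], [-0.05, -0.0, 0.04], [-0.04, -0.01, 0.05], [-0.04, -0.01, 0.05], [-0.04, -0.01, 0.04], [-0.05, -0.02, 0.05]] 
twist [[-6.0, -0.5, 0.1], [-6.0, 0.0, 0.0], [-6.0, 0.0, 0.0], [-6.1, 0.0, 0.0], [-6.0, 0.0, 0.0], [-6.0, 0.0, 0.0]]
```

Call:
apply_moves(offset=[[-0.04, 0, 0.05], [-0.04, 0, 0.05], [-0.04, 0, 0.05], [-0.04, 0, 0.05], [-0.04, 0, 0.05], [-0.04, 0, 0.05], [0, 0, 0]], twist=[[-6, -0.5, 0], [-6, 0, 0], [-6, 0, 0], [-6, 0, 0], [-6, 0, 0], [-6, 0, 0], [0, 0, 0]])

```text
time_s: 9.6
ee_pos: [485.9, -170.4, 103.0]
orientation: [-0.108, 1.575, 0.107]
force: [0.6, 0.0, 1.3]
opening: 0.659
```

```bash
python3 -c "
from h import *
st()"
```

```text
t 9.6 p [ 485.9 -170.4  103. ] yaw 1.708 down [-0.007 -0.001 -1.   ] q [-0.38  0.29  2.15 -0.01  0.71 -2.08] F [0.6 0.  1.3] T [-0.05  0.11  0.13] open 0.659
```

Call:
apply_moves(offset=[[-0.1, 0, 0], [-0.1, 0, 0], [-0.1, 0, 0]], twist=[[0, 0, 0], [0, 0, 0], [0, 0, 0]])

```text
time_s: 9.85
ee_pos: [485.8, -170.3, 105.8]
orientation: [-0.099, 1.575, 0.098]
force: [0.3, -0.8, -1.4]
opening: 0.659
```

```bash
python3 -c "
from h import *
st()"
```

```text
t 9.85 p [ 485.8 -170.3  105.8] yaw 1.696 down [-0.007 -0.001 -1.   ] q [-0.38  0.29  2.15 -0.01  0.71 -2.07] F [ 0.3 -0.8 -1.4] T [-0.02  0.08 -0.03] open 0.659
```

Call:
apply_moves(offset=[[-0.1, 0, 0], [-0.1, 0, 0], [-0.1, 0, 0]], twist=[[0, 0, 0], [0, 0, 0], [0, 0, 0]])

```text
time_s: 10.1
ee_pos: [485.8, -170.2, 108.9]
orientation: [-0.095, 1.575, 0.094]
force: [-0.3, -0.2, -0.6]
opening: 0.656
```

```bash
python3 -c "
from h import *
st()"
```

```text
t 10.1 p [ 485.8 -170.2  108.9] yaw 1.691 down [-0.007 -0.001 -1.   ] q [-0.38  0.28  2.15 -0.01  0.72 -2.07] F [-0.3 -0.2 -0.6] T [-0.05  0.08 -0.04] open 0.656
```

Call:
apply_moves(offset=[[-0.4, 0, 0], [-0.5, 0, 0], [-0.6, 0, 0], [-0.8, 0, 0], [-0.8, 0, 0], [-1, 0, 0], [-1, 0, 0], [-0.5, 0, 0]], twist=[[0, 0, 0], [0, 0, 0], [0, 0, 0], [0, 0, 0], [0, 0, 0], [0, 0, 0], [0, 0, 0], [0, 0, 0]])

```text
time_s: 10.77
ee_pos: [486.5, -170.1, 171.1]
orientation: [-0.094, 1.575, 0.093]
force: [1.1, -0.2, -1.0]
opening: 0.657
```

```bash
python3 -c "
from h import *
st()
cv2.imwrite('pics/s4.png',cv2.resize(get_image('scene')[170:370,280:480],None,fx=3,fy=3,interpolation=cv2.INTER_CUBIC))"
```

```text
t 10.77 p [ 486.5 -170.1  171.1] yaw 1.69 down [-0.006 -0.001 -1.   ] q [-0.38  0.17  2.13 -0.    0.84 -2.07] F [ 1.1 -0.2 -1. ] T [ 0.03  0.04 -0.02] open 0.657
```

View pics/s4.png

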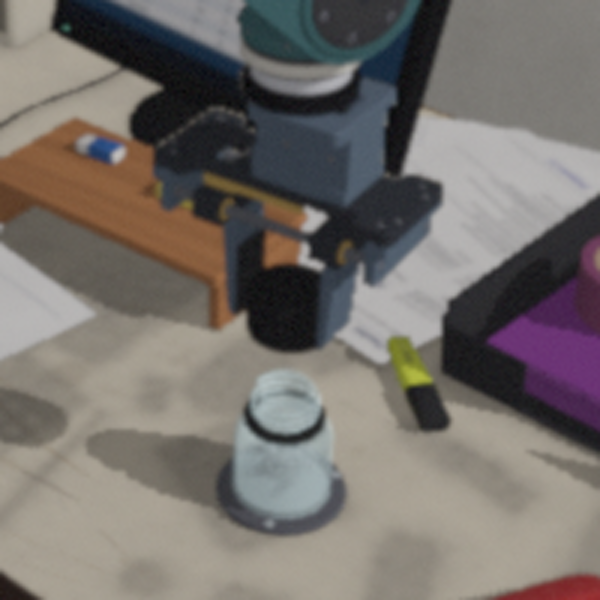

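The scene view shows the lid held clear of the jar, with the bare threaded neck visible. Next I'll find the scissors in the top image, then transfer.

```bash
python3 -c "
from h import *
def inv(n,uv,z):
    return least_squares(lambda p: proj(n,[p[0],p[1],z])[0]-uv,[500,0]).x.round(0)
for uv in ([277,275],[262,257],[250,275],[240,318],[303,180],[182,248]): print(uv,inv('top',uv,0))
sf=np.array([588.9,120.6]);u=np.array([np.cos(.04),np.sin(.04)]);v=np.array([-u[1],u[0]])
g=sf-78*u-45*v;print(g)
plan([*g,171],0.04-1.69,18,polar=True)"
```

```text
[277, 275] [402. 174.]
[262, 257] [459. 219.]
[250, 275] [404. 257.]
[240, 318] [274. 290.]
[303, 180] [696.  86.]
[182, 248] [494. 467.]
[512.76191172  72.51682713]
offset [[-0.0, 1.23, 0.59], [0.0, 1.29, 0.45], [0.01, 1.34, 0.29], [0.0, 1.36, 0.13], [0.01, 1.37, -0.03], [0.0, 1.35, -0.19], [0.01, 1.33, -0.35], [0.0, 1.27, -0.51], [0.01, 1.2, -0.65], [0.0, 1.12, -0.79], [0.01, 1.02, -0.91], [0.0, 0.91, -1.03]] 
twist [[5.3, -0.3, 0.1], [5.2, 0.0, -0.0], [5.3, 0.0, -0.0], [5.2, 0.0, -0.0], [5.3, 0.0, -0.0], [5.2, 0.0, -0.0], [5.3, 0.0, -0.0], [5.2, 0.0, -0.0], [5.3, -0.0, -0.0], [5.2, -0.0, -0.0], [5.3, -0.0, -0.0], [5.2, -0.0, -0.0]]
offset [[0.01, 0.77, -1.13], [-0.0, 0.64, -1.21], [0.0, 0.49, -1.28], [0.01, 0.34, -1.33], [0.0, 0.18, -1.36], [0.01, 0.02, -1.37]] 
twist [[5.3, -0.0, -0.0], [5.2, -0.0, -0.0], [5.3, -0.0, -0.0], [5.2, -0.0, -0.0], [5.3, -0.0, -0.0], [5.2, -0.0, -0.0]]
```

Call:
apply_moves(offset=[[0, 1.2, 0.6], [0, 1.3, 0.45], [0, 1.35, 0.3], [0, 1.35, 0.15], [0, 1.35, 0], [0, 1.35, -0.2], [0, 1.3, -0.35], [0, 1.25, -0.5], [0, 1.2, -0.65], [0, 1.1, -0.8], [0, 1, -0.9], [0, 0.9, -1.05]], twist=[[5.3, -0.3, 0], [5.2, 0, 0], [5.3, 0, 0], [5.2, 0, 0], [5.3, 0, 0], [5.2, 0, 0], [5.3, 0, 0], [5.2, 0, 0], [5.3, 0, 0], [5.2, 0, 0], [5.3, 0, 0], [5.2, 0, 0]])

```text
time_s: 11.82
ee_pos: [521.6, -6.1, 173.8]
orientation: [0.804, 1.412, -0.805]
force: [-0.3, 0.2, -0.8]
opening: 0.656
```

```bash
python3 -c "
from h import *
st()
o=get_obs();M=R.from_rotvec(o['orientation']).as_matrix();y=np.arctan2(M[1,1],M[0,1])
plan([512,72.5,130],0.04-y,9)"
```

```text
t 11.82 p [521.6  -6.1 173.8] yaw 0.537 down [ 0.003 -0.003 -1.   ] q [-0.06  0.18  2.12 -0.    0.84 -0.59] F [-0.3  0.2 -0.8] T [ 0.02  0.   -0.01] open 0.656
offset [[0.48, 0.35, -0.81], [0.49, 0.31, -0.82], [0.49, 0.27, -0.84], [0.48, 0.21, -0.85], [0.49, 0.17, -0.87], [0.49, 0.13, -0.87], [0.48, 0.07, -0.88], [0.49, 0.02, -0.88], [0.48, -0.02, -0.88]] 
twist [[3.2, 0.2, -0.1], [3.1, 0.0, -0.0], [3.2, 0.0, -0.0], [3.2, 0.0, -0.0], [3.1, 0.0, -0.0], [3.2, 0.0, -0.0], [3.1, 0.0, -0.0], [3.2, 0.0, -0.0], [3.2, 0.0, -0.0]]
```

```bash
python3 -c "
from h import *
o=get_obs();M=R.from_rotvec(o['orientation']).as_matrix();y=np.arctan2(M[1,1],M[0,1])
plan([512,72.5,130],1.61-y,12)"
```

```text
offset [[0.36, 0.27, -0.61], [0.37, 0.31, -0.57], [0.36, 0.37, -0.55], [0.37, 0.42, -0.51], [0.36, 0.46, -0.47], [0.37, 0.5, -0.43], [0.36, 0.54, -0.39], [0.37, 0.57, -0.33], [0.36, 0.6, -0.28], [0.36, 0.62, -0.23], [0.37, 0.64, -0.17], [0.36, 0.65, -0.11]] 
twist [[-5.1, 0.2, -0.1], [-5.1, 0.0, 0.0], [-5.2, 0.0, 0.0], [-5.1, 0.0, 0.0], [-5.1, 0.0, 0.0], [-5.1, 0.0, 0.0], [-5.2, 0.0, 0.0], [-5.1, 0.0, 0.0], [-5.1, 0.0, 0.0], [-5.1, 0.0, 0.0], [-5.2, 0.0, 0.0], [-5.1, 0.0, 0.0]]
```

Call:
apply_moves(offset=[[0.35, 0.25, -0.6], [0.35, 0.3, -0.6], [0.35, 0.35, -0.55], [0.35, 0.4, -0.5], [0.35, 0.45, -0.45], [0.35, 0.5, -0.45], [0.35, 0.55, -0.4], [0.35, 0.55, -0.35], [0.35, 0.6, -0.3], [0.35, 0.6, -0.25], [0.35, 0.65, -0.15], [0, 0.3, -0.1]], twist=[[-5.1, 0.2, -0.1], [-5.1, 0, 0], [-5.2, 0, 0], [-5.1, 0, 0], [-5.1, 0, 0], [-5.1, 0, 0], [-5.2, 0, 0], [-5.1, 0, 0], [-5.1, 0, 0], [-5.1, 0, 0], [-5.2, 0, 0], [-5.1, 0, 0]])

```text
time_s: 12.82
ee_pos: [509.4, 74.4, 134.1]
orientation: [-0.06, 1.57, 0.059]
force: [-0.2, -0.2, -1.5]
opening: 0.656
```

```bash
python3 -c "
from h import *
st()
o=get_obs();M=R.from_rotvec(o['orientation']).as_matrix();y=np.arctan2(M[1,1],M[0,1])
plan([512,72.5,40],1.61-y,9)"
```

```text
t 12.82 p [509.4  74.4 134.1] yaw 1.646 down [ 0. -0. -1.] q [ 0.1   0.23  2.15 -0.    0.76 -1.55] F [-0.2 -0.2 -1.5] T [ 0.03  0.   -0.06] open 0.656
offset [[1.05, -0.02, 0.03], [1.04, -0.03, 0.02], [1.05, -0.02, 0.03], [1.04, -0.02, 0.03], [1.05, -0.02, 0.03], [1.05, -0.02, 0.02], [1.04, -0.03, 0.03], [1.05, -0.02, 0.03], [1.04, -0.02, 0.03]] 
twist [[0.2, 0.0, 0.0], [0.3, 0.0, 0.0], [0.2, 0.0, 0.0], [0.2, 0.0, 0.0], [0.3, 0.0, 0.0], [0.2, 0.0, 0.0], [0.2, 0.0, 0.0], [0.2, 0.0, 0.0], [0.3, 0.0, 0.0]]
```

Call:
apply_moves(offset=[[1, 0, 0.05], [1.1, 0, 0.05], [1.1, 0, 0.05], [1.1, 0, 0.05], [1.1, 0, 0.05], [1.1, 0, 0], [1.1, 0, 0], [0.8, 0, 0], [0.4, 0, 0], [0, 0, 0]], twist=[[0.2, 0, 0], [0.3, 0, 0], [0.2, 0, 0], [0.3, 0, 0], [0.2, 0, 0], [0.3, 0, 0], [0.2, 0, 0], [0, 0, 0], [0, 0, 0], [0, 0, 0]])

```text
time_s: 13.65
ee_pos: [510.9, 73.9, 34.7]
orientation: [-0.028, 1.574, 0.026]
force: [0.3, 0.6, -1.2]
opening: 0.657
```

```bash
python3 -c "
from h import *
st()
cv2.imwrite('pics/s5.png',cv2.resize(get_image('scene')[180:330,230:430],None,fx=4,fy=4,interpolation=cv2.INTER_CUBIC))"
```

```text
t 13.65 p [510.9  73.9  34.7] yaw 1.605 down [-0.003 -0.001 -1.   ] q [ 0.1   0.42  2.15 -0.    0.57 -1.51] F [ 0.3  0.6 -1.2] T [ 0.07  0.05 -0.02] open 0.657
```

View pics/s5.png

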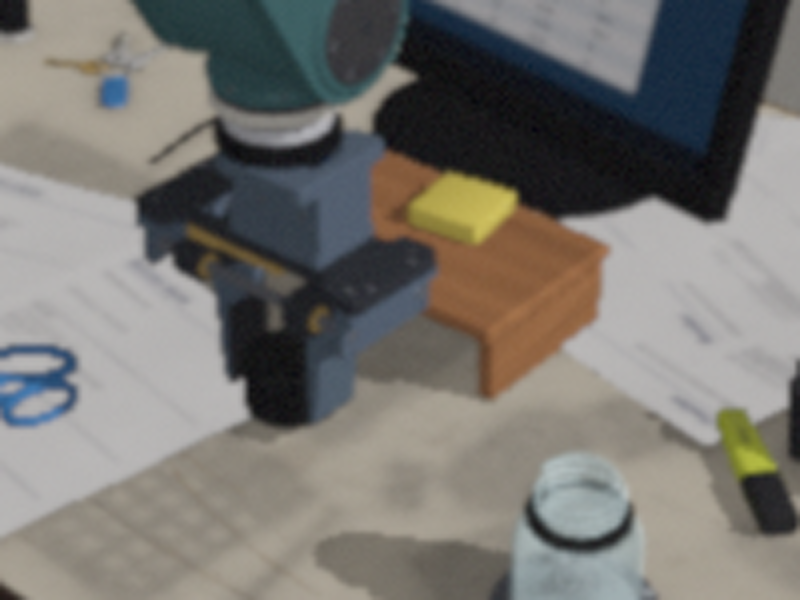

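Call:
apply_moves(offset=[[0.25, 0, 0], [0.2, 0, 0], [0.2, 0, 0], [0.15, 0, 0], [0, 0, 0]], twist=[[0, 0, 0], [0, 0, 0], [0, 0, 0], [0, 0, 0], [0, 0, 0]])

```text
time_s: 14.12
ee_pos: [512.4, 74.1, 28.1]
orientation: [-0.027, 1.57, 0.027]
force: [1.2, -0.2, -0.1]
opening: 0.655
```

Call:
apply_moves(offset=[[0.15, 0, 0], [0.15, 0, 0], [0.1, 0, 0]], twist=[[0, 0, 0], [0, 0, 0], [0, 0, 0]])

```text
time_s: 14.37
ee_pos: [512.8, 74.1, 24.4]
orientation: [-0.027, 1.569, 0.027]
force: [-0.6, 0.0, -0.4]
opening: 0.656
```

Call:
apply_moves(offset=[[0.1, 0, 0], [0.1, 0, 0]], twist=[[0, 0, 0], [0, 0, 0]])

```text
time_s: 14.53
ee_pos: [513.0, 74.2, 22.5]
orientation: [-0.027, 1.569, 0.027]
force: [-10.3, -0.0, 33.8]
opening: 0.657
```

Contact with the desk. I'll ease off slightly and release.

Call:
apply_moves(offset=[[-0.07, 0, 0]], twist=[[0, 0, 0]])

```text
time_s: 14.62
ee_pos: [513.0, 74.2, 23.3]
orientation: [-0.027, 1.569, 0.027]
force: [-0.2, 0.4, -0.5]
opening: 0.657
```

Call:
apply_moves(offset=[[0, 0, 0], [0, 0, 0], [0, 0, 0], [0, 0, 0], [0, 0, 0], [0, 0, 0]], twist=[[0, 0, 0], [0, 0, 0], [0, 0, 0], [0, 0, 0], [0, 0, 0], [0, 0, 0]], claw=8.8)

```text
time_s: 15.12
ee_pos: [513.3, 74.2, 23.3]
orientation: [-0.027, 1.568, 0.027]
force: [0.4, 0.1, -0.5]
opening: 0.964
```

```bash
python3 -c "
from h import *
st()"
```

```text
t 15.12 p [513.3  74.2  23.3] yaw 1.605 down [ 0.002 -0.    -1.   ] q [ 0.1   0.45  2.15 -0.    0.55 -1.51] F [ 0.4  0.1 -0.5] T [ 0.02  0.   -0.05] open 0.964
```

Call:
apply_moves(offset=[[0, 0, -0.8], [0, 0, -1], [0, 0, -1], [0, 0, -1], [0, 0, -1], [0, 0, -1], [0, 0, -0.4], [0, 0, 0]], twist=[[0, 0, 0], [0, 0, 0], [0, 0, 0], [0, 0, 0], [0, 0, 0], [0, 0, 0], [0, 0, 0], [0, 0, 0]])

```text
time_s: 15.78
ee_pos: [442.5, 71.6, 22.8]
orientation: [-0.028, 1.57, 0.027]
force: [0.0, 0.6, -1.2]
opening: 0.964
```

```bash
python3 -c "
from h import *
st()
cv2.imwrite('pics/s6.png',cv2.resize(get_image('scene')[180:330,230:430],None,fx=4,fy=4,interpolation=cv2.INTER_CUBIC))
T=wristT();cv2.imwrite('pics/w6.png',get_image('wrist'))
print(bb(proj('wrist',cyl(513,74.2,30.5,[36]),T)),bb(proj('wrist',cyl(513,74.2,30.5,[0]),T)))
E=lambda z:[[588.9+s*135*.04,120.6-s*135,z] for s in(-1,1)]
print(proj('wrist',E(60),T),proj('wrist',E(48),T))"
```

```text
t 15.78 p [442.5  71.6  22.8] yaw 1.605 down [ 0. -0. -1.] q [ 0.11  0.37  2.28 -0.    0.49 -1.5 ] F [ 0.   0.6 -1.2] T [-0.01  0.03  0.01] open 0.964
[253.54897004 387.18519733 382.58159821 489.911557  ] [264.3475432  344.3929378  372.59401646 435.66467966]
[[661.15148528 576.95470952]
 [133.3943378  596.39731008]] [[645.99948005 556.19235302]
 [143.05892325 571.96219745]]
```

View pics/s6.png

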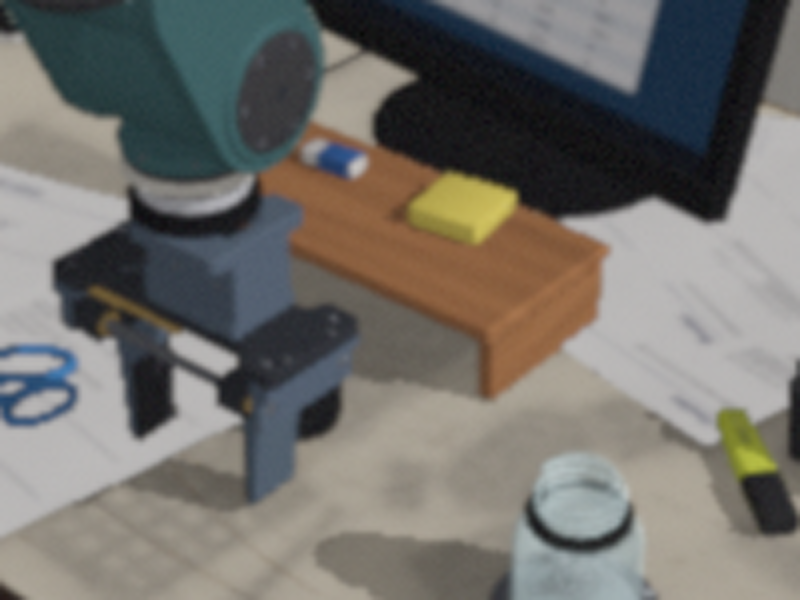

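View pics/w6.png

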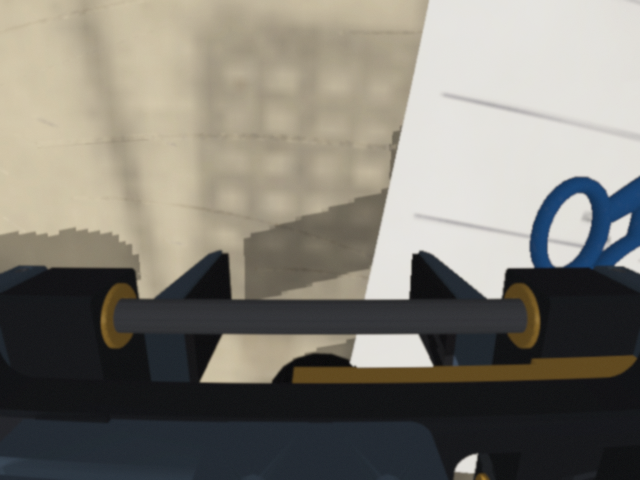

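The scene view shows the lid flat on the desk behind the right finger, and the fingers are clear of it. I'll narrow the jaws to 2 cm so that two edges centre on the lid, then push.

Call:
apply_moves(offset=[[0, 0, 0], [0, 0, 0], [0, 0, 0], [0, 0, 0], [0, 0, 0], [0, 0, 0], [0, 0, 0], [0, 0, 0], [0, 0, 0], [0, 0, 0], [0, 0, 0], [0, 0, 0]], twist=[[0, 0, 0], [0, 0, 0], [0, 0, 0], [0, 0, 0], [0, 0, 0], [0, 0, 0], [0, 0, 0], [0, 0, 0], [0, 0, 0], [0, 0, 0], [0, 0, 0], [0, 0, 0]], claw=2.0)

```text
time_s: 16.88
ee_pos: [446.3, 71.9, 23.1]
orientation: [-0.027, 1.567, 0.027]
force: [-0.6, -0.7, 0.5]
opening: 0.22
```

Call:
apply_moves(offset=[[0, 0, 0.4], [0, 0, 0.4], [0, 0, 0.4], [0, 0, 0.4], [0, 0, 0.4], [0, 0, 0.4], [0, 0, 0.4], [0, 0, 0.4], [0, 0, 0.4], [0, 0, 0.4], [0, 0, 0.4], [0, 0, 0.4]], twist=[[0, 0, 0], [0, 0, 0], [0, 0, 0], [0, 0, 0], [0, 0, 0], [0, 0, 0], [0, 0, 0], [0, 0, 0], [0, 0, 0], [0, 0, 0], [0, 0, 0], [0, 0, 0]])

```text
time_s: 17.88
ee_pos: [498.2, 73.6, 23.0]
orientation: [-0.027, 1.57, 0.027]
force: [-1.9, -0.3, 2.3]
opening: 0.216
```

```bash
python3 -c "
from h import *
st()"
```

```text
t 17.88 p [498.2  73.6  23. ] yaw 1.605 down [ 0.001 -0.    -1.   ] q [ 0.1   0.43  2.17 -0.    0.53 -1.5 ] F [-1.9 -0.3  2.3] T [ 0.    0.35 -0.02] open 0.216
```

Call:
apply_moves(offset=[[0, 0, 0.4], [0, 0, 0.4], [0, 0, 0.4], [0, 0, 0.4], [0, 0, 0.4], [0, 0, 0.4], [0, 0, 0.4], [0, 0, 0.4], [0, 0, 0.4], [0, 0, 0.4], [0, 0, 0.3], [0, 0, 0.2]], twist=[[0, 0, 0], [0, 0, 0], [0, 0, 0], [0, 0, 0], [0, 0, 0], [0, 0, 0], [0, 0, 0], [0, 0, 0], [0, 0, 0], [0, 0, 0], [0, 0, 0], [0, 0, 0]])

```text
time_s: 18.88
ee_pos: [548.5, 75.3, 23.0]
orientation: [-0.027, 1.569, 0.027]
force: [-1.4, 0.0, 0.8]
opening: 0.22
```

```bash
python3 -c "
from h import *
st()
cv2.imwrite('pics/s7.png',cv2.resize(get_image('scene')[180:330,230:430],None,fx=4,fy=4,interpolation=cv2.INTER_CUBIC))
cv2.imwrite('pics/t7.png',cv2.resize(get_image('top')[150:270,235:395],None,fx=5,fy=5,interpolation=cv2.INTER_CUBIC))
"
```

```text
t 18.88 p [548.5  75.3  23. ] yaw 1.605 down [ 0.001 -0.    -1.   ] q [ 0.09  0.48  2.08 -0.    0.58 -1.51] F [-1.4  0.   0.8] T [-0.01  0.16  0.  ] open 0.22
```

View pics/s7.png

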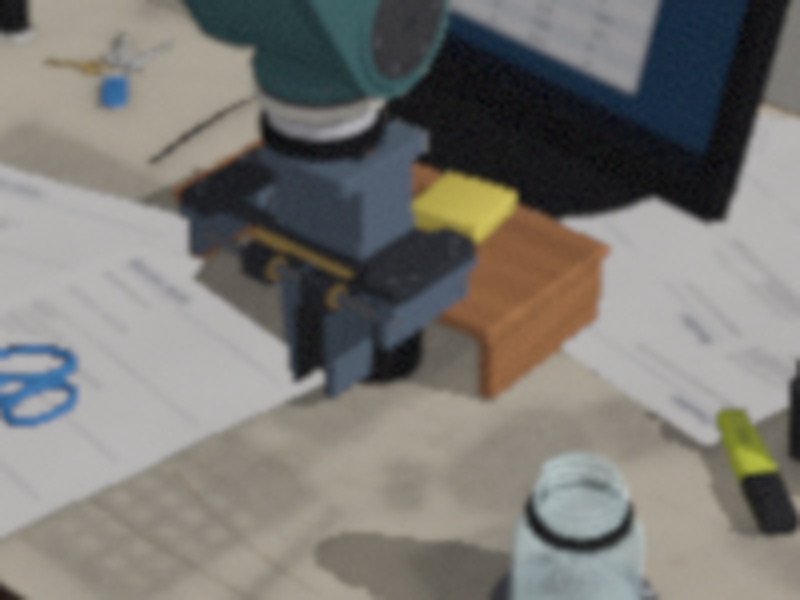

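View pics/t7.png

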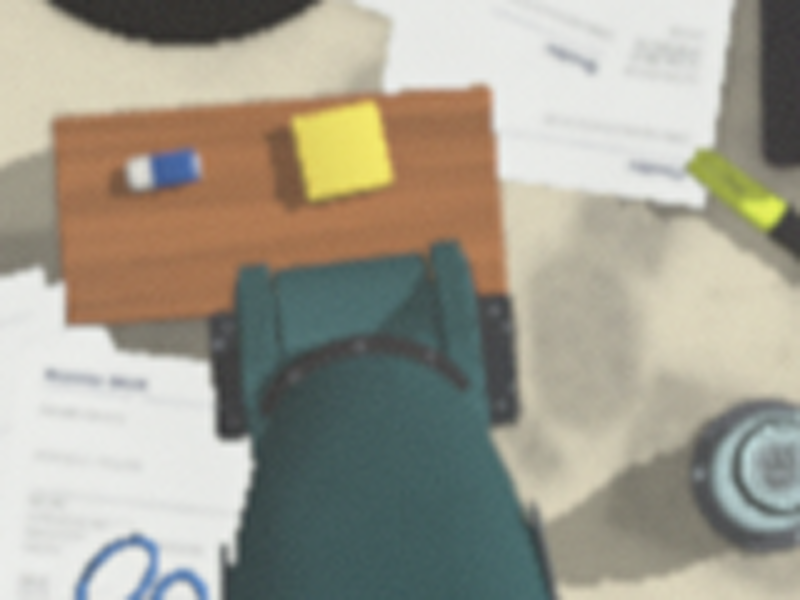

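The lid is partly under the front of the shelf ahead of the fingers, and the gripper body is above the board and clear of the notes. I'll continue slowly.

Call:
apply_moves(offset=[[0, 0, 0.4], [0, 0, 0.4], [0, 0, 0.4], [0, 0, 0.2], [0, 0, 0]], twist=[[0, 0, 0], [0, 0, 0], [0, 0, 0], [0, 0, 0], [0, 0, 0]])

```text
time_s: 19.4
ee_pos: [563.9, 75.8, 23.0]
orientation: [-0.027, 1.569, 0.027]
force: [-0.6, 1.0, -0.4]
opening: 0.223
```

Call:
apply_moves(offset=[[0, 0, 0.1], [0, 0, 0.1], [0, 0, 0.1]], twist=[[0, 0, 0], [0, 0, 0], [0, 0, 0]])

```text
time_s: 19.65
ee_pos: [566.9, 76.0, 22.9]
orientation: [-0.027, 1.57, 0.027]
force: [-1.0, 0.5, 1.0]
opening: 0.22
```

Call:
apply_moves(offset=[[0, 0, 0.1], [0, 0, 0.1], [0, 0, 0.1]], twist=[[0, 0, 0], [0, 0, 0], [0, 0, 0]])

```text
time_s: 19.9
ee_pos: [569.7, 76.1, 22.9]
orientation: [-0.027, 1.57, 0.027]
force: [-2.5, -0.1, 1.0]
opening: 0.222
```

Call:
apply_moves(offset=[[0, 0, 0.1], [0, 0, 0.1]], twist=[[0, 0, 0], [0, 0, 0]])

```text
time_s: 20.07
ee_pos: [571.9, 76.1, 22.9]
orientation: [-0.027, 1.57, 0.027]
force: [-1.0, -0.9, 0.5]
opening: 0.22
```

```bash
python3 -c "
from h import *
st()
cv2.imwrite('pics/s8.png',cv2.resize(get_image('scene')[215:295,290:390],None,fx=7,fy=7,interpolation=cv2.INTER_CUBIC))
"
```

```text
t 20.07 p [571.9  76.1  22.9] yaw 1.605 down [ 0. -0. -1.] q [ 0.09  0.51  2.03 -0.    0.6  -1.51] F [-1.  -0.9  0.5] T [0.02 0.24 0.03] open 0.22
```

View pics/s8.png

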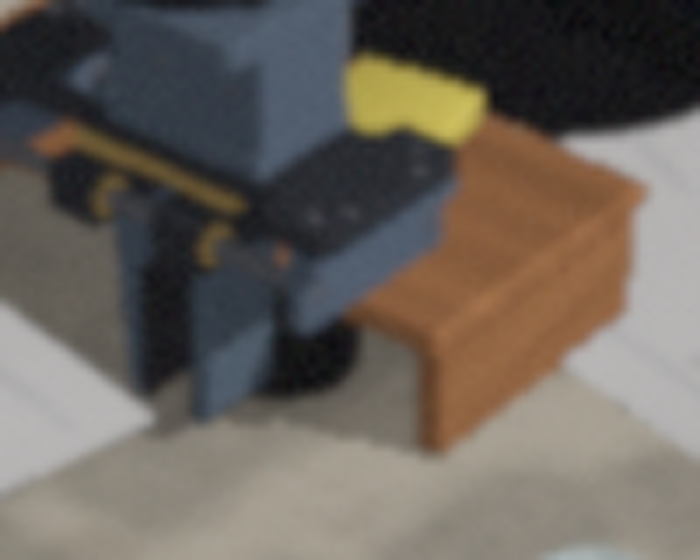

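The lid shows dark under the board's edge, just past the finger, with no contact force from the shelf yet. I'll creep on until the finger is nearly at the edge.

Call:
apply_moves(offset=[[0, 0, 0.1]], twist=[[0, 0, 0]])

```text
time_s: 20.2
ee_pos: [573.1, 76.2, 22.9]
orientation: [-0.027, 1.57, 0.027]
force: [-1.2, 0.6, -0.3]
opening: 0.219
```

Call:
apply_moves(offset=[[0, 0, 0.1]], twist=[[0, 0, 0]])

```text
time_s: 20.28
ee_pos: [574.2, 76.2, 22.9]
orientation: [-0.027, 1.57, 0.027]
force: [-1.0, 0.2, 1.2]
opening: 0.217
```

Call:
apply_moves(offset=[[0, 0, 0]], twist=[[0, 0, 0]])

```text
time_s: 20.37
ee_pos: [574.5, 76.2, 22.9]
orientation: [-0.027, 1.57, 0.027]
force: [-1.1, 0.5, -0.3]
opening: 0.218
```

Call:
apply_moves(offset=[[0, 0, 0.06]], twist=[[0, 0, 0]])

```text
time_s: 20.45
ee_pos: [575.0, 76.2, 22.9]
orientation: [-0.027, 1.57, 0.027]
force: [-1.7, 0.8, 0.1]
opening: 0.218
```

Call:
apply_moves(offset=[[0, 0, 0.06]], twist=[[0, 0, 0]])

```text
time_s: 20.53
ee_pos: [575.7, 76.3, 22.9]
orientation: [-0.027, 1.57, 0.027]
force: [-1.5, 0.5, 0.9]
opening: 0.218
```

Call:
apply_moves(offset=[[0, 0, -0.4], [0, 0, -1], [0, 0, -1.5], [0, 0, -1.5], [0, 0, -1.5], [0, 0, -1], [-0.5, 0, -0.5], [-1, 0, 0], [-1.5, 0, 0], [-1.5, 0, 0], [-1, 0, 0], [0, 0, 0]], twist=[[0, 0, 0], [0, 0, 0], [0, 0, 0], [0, 0, 0], [0, 0, 0], [0, 0, 0], [0, 0, 0], [0, 0, 0], [0, 0, 0], [0, 0, 0], [0, 0, 0], [0, 0, 0]])

```text
time_s: 21.53
ee_pos: [496.3, 73.5, 83.0]
orientation: [-0.027, 1.567, 0.027]
force: [0.0, -0.0, 0.3]
opening: 0.221
```

```bash
python3 -c "
from h import *
st()
cv2.imwrite('pics/s9.png',cv2.resize(get_image('scene')[195:295,270:400],None,fx=6,fy=6,interpolation=cv2.INTER_CUBIC))
cv2.imwrite('pics/t9.png',cv2.resize(get_image('top')[150:270,235:395],None,fx=5,fy=5,interpolation=cv2.INTER_CUBIC))
"
```

```text
t 21.53 p [496.3  73.5  83. ] yaw 1.605 down [ 0.003 -0.    -1.   ] q [ 0.1   0.31  2.18 -0.    0.65 -1.5 ] F [ 0.  -0.   0.3] T [-0.   -0.01  0.02] open 0.221
```

View pics/s9.png

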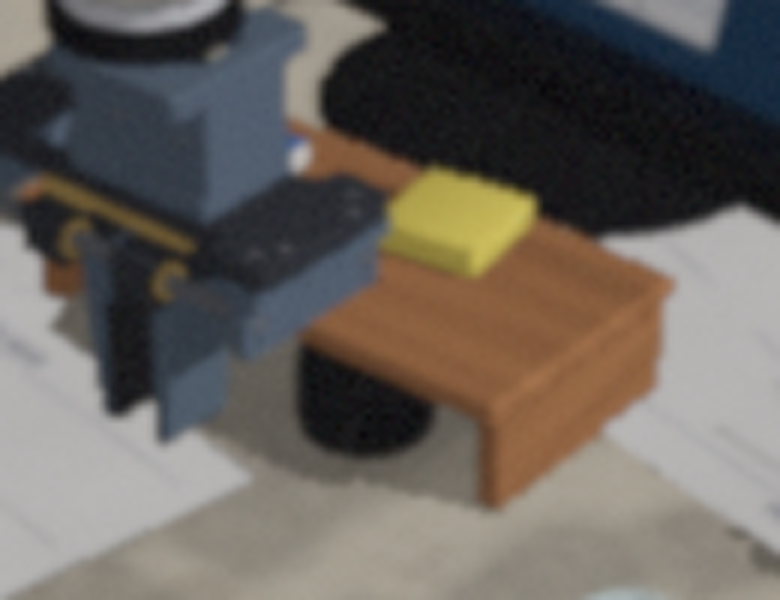

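View pics/t9.png

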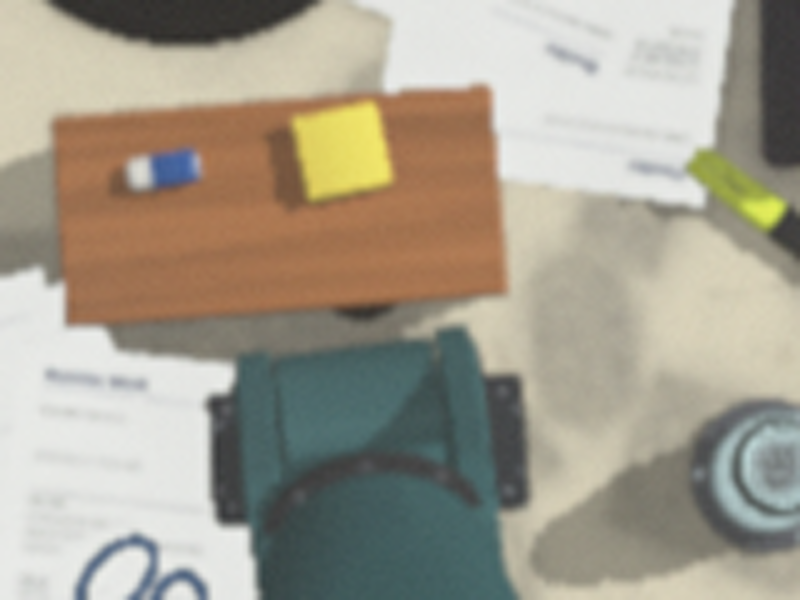

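```bash
python3 -c "
from h import *
m=np.array([298,435,456])+.5; m=m/6-.5+np.array([270,270,195])
f=lambda p: bb(proj('scene',cyl(*p,30.5,[0,36])))[[0,2,3]]-m
s=least_squares(f,[620,78]);print(s.x,f(s.x)); x,y=s.x
print('stickout',30.5-((x-588.9)*np.cos(.04)+(y-120.6)*np.sin(.04)))
t=(np.array([365,319])+.5)/5-.5+[235,150]
b=proj('top',cyl(x,y,30.5,[36]));print(t,b[:,1].max(),b[b[:,1].argmax()])
"
```

```text
[621.81785715  78.745423  ] [-0.46886902  0.46826756 -0.02815058]
stickout -0.7177897093347632
[307.6 213.4] 211.8265941750064 [305.95635472 211.82659418]
```

The top view shows only a thin dark sliver at (365,310). The scene fit gives about 0 mm sticking out and the top view suggests up to about 4 mm. I'll retreat upward and turn half round, which puts the wrist camera straight above the shelf edge for a parallax-free check.

```bash
python3 -c "
from h import *
plan([510,72,240],-3.14,30)"
```

```text
offset [[-0.53, -0.01, 0.05], [-0.53, 0.0, 0.05], [-0.53, 0.01, 0.05], [-0.53, 0.0, 0.04], [-0.52, 0.02, 0.05], [-0.53, 0.02, 0.05], [-0.53, 0.02, 0.04], [-0.53, 0.03, 0.04], [-0.53, 0.03, 0.04], [-0.53, 0.03, 0.03], [-0.53, 0.04, 0.03], [-0.53, 0.04, 0.03]] 
twist [[6.0, 0.1, 0.0], [6.0, 0.0, 0.0], [6.0, 0.0, 0.0], [6.0, 0.0, 0.0], [6.0, 0.0, 0.0], [6.0, 0.0, 0.0], [6.0, 0.0, 0.0], [6.0, 0.0, 0.0], [6.0, 0.0, 0.0], [6.0, 0.0, 0.0], [6.0, 0.0, 0.0], [6.0, 0.0, 0.0]]
offset [[-0.53, 0.04, 0.02], [-0.53, 0.05, 0.01], [-0.52, 0.05, 0.01], [-0.53, 0.04, 0.01], [-0.53, 0.05, 0.0], [-0.53, 0.05, -0.0], [-0.53, 0.05, -0.01], [-0.53, 0.05, -0.01], [-0.53, 0.04, -0.02], [-0.53, 0.04, -0.02], [-0.53, 0.04, -0.03], [-0.52, 0.04, -0.03]] 
twist [[6.0, 0.0, 0.0], [6.0, 0.0, 0.0], [6.0, 0.0, 0.0], [6.0, 0.0, -0.0], [5.9, 0.0, -0.0], [6.0, 0.0, -0.0], [6.0, 0.0, -0.0], [6.0, 0.0, -0.0], [6.0, 0.0, -0.0], [6.0, 0.0, -0.0], [6.0, 0.0, -0.0], [6.0, 0.0, -0.0]]
offset [[-0.53, 0.03, -0.04], [-0.53, 0.03, -0.04], [-0.53, 0.03, -0.04], [-0.53, 0.02, -0.04], [-0.53, 0.02, -0.05], [-0.53, 0.01, -0.04]] 
twist [[6.0, 0.0, -0.0], [6.0, 0.0, -0.0], [6.0, 0.0, -0.0], [6.0, 0.0, -0.0], [6.0, 0.0, -0.0], [6.0, 0.0, -0.0]]
```

Raise first, then turn.

Call:
apply_moves(offset=[[-1, 0, 0], [-1.5, 0, 0], [-1.5, 0, 0], [-1.5, 0, 0], [-1.5, 0, 0], [-1.5, 0, 0], [-1.5, 0, 0], [-1.5, 0, 0], [-1.5, 0, 0], [-1, 0, 0], [0, 0, 0], [0, 0, 0]], twist=[[0, 0, 0], [4, 0, 0], [6.8, 0, 0], [6.8, 0, 0], [6.8, 0, 0], [6.8, 0, 0], [6.8, 0, 0], [6.8, 0, 0], [6.8, 0, 0], [6.8, 0, 0], [6.8, 0, 0], [6.8, 0, 0]])

```text
time_s: 22.63
ee_pos: [493.0, 73.1, 226.9]
orientation: [0.986, 1.341, -0.998]
force: [-0.6, -0.0, 0.3]
opening: 0.219
```

Call:
apply_moves(offset=[[0, 0.1, 0], [0, 0.1, 0], [0, 0.1, 0], [0, 0.1, 0], [0, 0.1, 0], [0, 0.1, 0], [0, 0, 0], [0, 0, 0], [0, 0, 0], [0, 0, 0], [0, 0, 0], [0, 0, 0]], twist=[[6.8, 0, 0], [6.8, 0, 0], [6.8, 0, 0], [6.8, 0, 0], [6.8, 0, 0], [6.8, 0, 0], [6.8, 0, 0], [6.8, 0, 0], [6.8, 0, 0], [6.8, 0, 0], [6.8, 0, 0], [6.8, 0, 0]])

```text
time_s: 23.63
ee_pos: [496.8, 72.6, 226.3]
orientation: [2.003, 0.374, -2.043]
force: [0.1, 0.8, -0.8]
opening: 0.217
```

```bash
python3 -c "
from h import *
st()
T=wristT();print(T[:3,3]);cv2.imwrite('pics/w10.png',get_image('wrist'))
E=[[588.9+s*135*.04,120.6-s*135,60] for s in(-1,1)]
print(proj('wrist',E,T))
for so in (0,5): print(bb(proj('wrist',cyl(621-so,77,30.5,[36]),T)))
"
```

```text
t 23.63 p [496.8  72.6 226.3] yaw -1.206 down [-0.019 -0.002 -1.   ] q [ 0.1   0.07  2.12 -0.    0.97  1.31] F [ 0.1  0.8 -0.8] T [-0.04  0.16 -0.03] open 0.217
[566.23135573  98.82854447 380.82960207]
[[147.06193342  39.5508427 ]
 [457.46544086 148.39308856]]
[332.19429941  41.76057583 402.09292079 115.41376174]
[330.10331146  47.56089853 399.7998828  120.82582258]
```

View pics/w10.png

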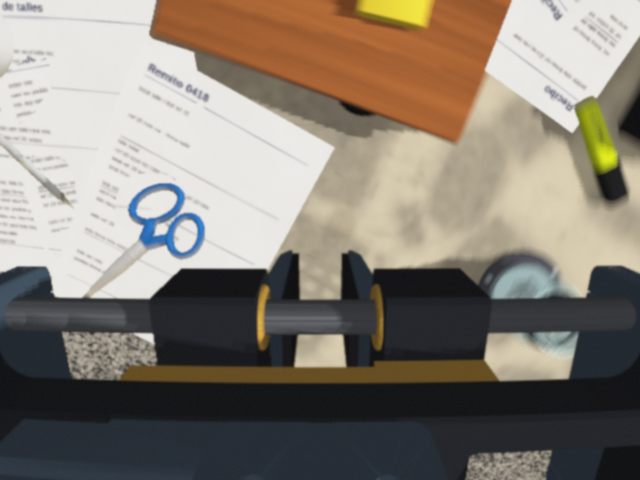

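```bash
python3 -c "
import cv2
im=cv2.imread('pics/w10.png')
cv2.imwrite('pics/w10c.png',cv2.resize(im[70:140,310:420],None,fx=7,fy=7,interpolation=cv2.INTER_CUBIC))"
```

```text
(no output)
```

View pics/w10c.png

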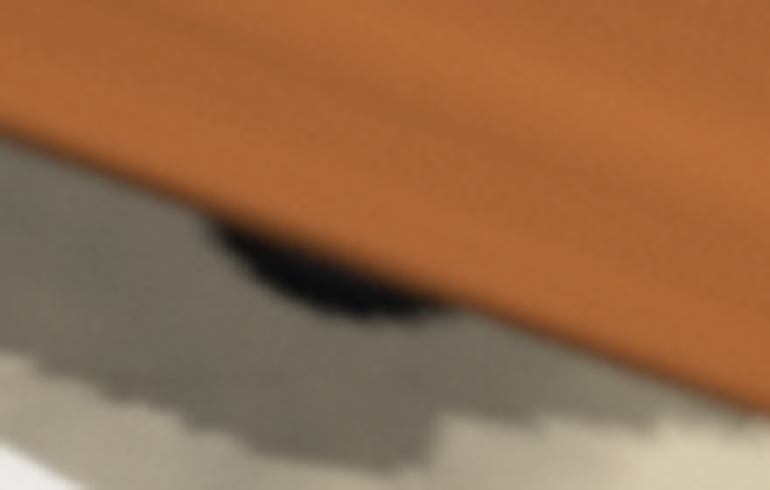

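The wrist close-up shows a thin black sliver, about 38 px of chord, which means roughly 4 mm still sticks out. There is plenty of time, so I'll make one more pass with the jaws narrower, creeping until the fingers reach the edge.

```bash
python3 -c "
from h import *
plan([520,74.4,226],2.81,24)"
```

```text
offset [[-0.0, 0.03, -0.09], [0.0, 0.03, -0.09], [0.0, 0.05, -0.09], [0.0, 0.06, -0.08], [0.0, 0.06, -0.07], [0.0, 0.08, -0.06], [0.0, 0.08, -0.05], [0.01, 0.09, -0.05], [-0.0, 0.09, -0.03], [-0.0, 0.09, -0.03], [-0.0, 0.1, -0.01], [-0.0, 0.09, 0.0]] 
twist [[-6.7, 1.1, 0.3], [-6.7, -0.0, 0.0], [-6.7, -0.0, 0.0], [-6.7, -0.0, 0.0], [-6.7, -0.0, 0.0], [-6.7, -0.0, -0.0], [-6.8, -0.0, -0.0], [-6.7, -0.0, -0.0], [-6.7, -0.0, -0.0], [-6.7, -0.0, -0.0], [-6.7, -0.0, -0.0], [-6.7, -0.0, -0.0]]
offset [[0.0, 0.1, 0.01], [0.0, 0.09, 0.02], [0.0, 0.1, 0.04], [0.0, 0.08, 0.04], [0.0, 0.08, 0.05], [0.01, 0.08, 0.07], [-0.0, 0.07, 0.07], [-0.0, 0.05, 0.07], [-0.0, 0.05, 0.09], [-0.0, 0.04, 0.09], [0.0, 0.03, 0.09], [0.0, 0.01, 0.1]] 
twist [[-6.7, -0.0, -0.0], [-6.7, -0.0, -0.0], [-6.7, -0.0, -0.0], [-6.7, -0.0, -0.0], [-6.7, -0.0, -0.0], [-6.7, -0.0, -0.0], [-6.8, 0.0, -0.0], [-6.7, 0.0, -0.0], [-6.7, 0.0, -0.0], [-6.7, 0.0, -0.0], [-6.7, 0.0, -0.0], [-6.7, 0.0, -0.0]]
```

Call:
apply_moves(offset=[[0, 0, -0.1], [0, 0, -0.1], [0, 0.05, -0.1], [0, 0.05, -0.1], [0, 0.05, -0.1], [0, 0.1, -0.05], [0, 0.1, -0.05], [0, 0.1, -0.05], [0, 0.1, 0], [0, 0.1, 0], [0, 0.1, 0], [0, 0.1, 0]], twist=[[-6.7, 0.6, 0.2], [-6.7, 0.5, 0], [-6.7, 0, 0], [-6.7, 0, 0], [-6.7, 0, 0], [-6.7, 0, 0], [-6.7, 0, 0], [-6.7, 0, 0], [-6.7, 0, 0], [-6.7, 0, 0], [-6.7, 0, 0], [-6.7, 0, 0]], claw=1.0)

```text
time_s: 24.68
ee_pos: [507.2, 73.8, 224.8]
orientation: [1.002, 1.336, -1.008]
force: [-0.1, 0.7, 0.4]
opening: 0.112
```

Call:
apply_moves(offset=[[0, 0.1, 0], [0, 0.1, 0], [0, 0.1, 0.05], [0, 0.1, 0.05], [0, 0.1, 0.05], [0, 0.1, 0.05], [0, 0.05, 0.05], [0, 0.05, 0.1], [0, 0.05, 0.1], [0, 0, 0.1], [0, 0, 0]], twist=[[-6.7, 0, 0], [-6.7, 0, 0], [-6.7, 0, 0], [-6.7, 0, 0], [-6.7, 0, 0], [-6.7, 0, 0], [-6.7, 0, 0], [-6.7, 0, 0], [-6.7, 0, 0], [-3, 0, 0], [0, 0, 0]])

```text
time_s: 25.6
ee_pos: [515.9, 75.6, 223.4]
orientation: [0.08, 1.587, -0.079]
force: [-0.5, 0.1, -0.2]
opening: 0.108
```

```bash
python3 -c "
from h import *
st()
o=get_obs();M=R.from_rotvec(o['orientation']).as_matrix();y=np.arctan2(M[1,1],M[0,1])
plan([520,74.4,23],1.605-y,12)"
```

```text
t 25.6 p [515.9  75.6 223.4] yaw 1.47 down [-0.017  0.001 -1.   ] q [ 0.1   0.11  2.09  0.    0.96 -1.37] F [-0.5  0.1 -0.2] T [0.06 0.   0.04] open 0.108
offset [[1.67, -0.01, 0.06], [1.67, -0.0, 0.04], [1.67, -0.01, 0.03], [1.67, -0.01, 0.04], [1.67, -0.0, 0.03], [1.67, -0.01, 0.04], [1.67, -0.01, 0.03], [1.67, -0.01, 0.04], [1.67, -0.01, 0.03], [1.67, -0.01, 0.03], [1.67, -0.01, 0.04], [1.67, -0.01, 0.03]] 
twist [[-0.6, -1.0, 0.0], [-0.7, 0.0, 0.0], [-0.6, 0.0, 0.0], [-0.7, 0.0, 0.0], [-0.6, 0.0, 0.0], [-0.7, 0.0, 0.0], [-0.6, 0.0, 0.0], [-0.7, 0.0, 0.0], [-0.6, 0.0, 0.0], [-0.6, 0.0, 0.0], [-0.7, 0.0, 0.0], [-0.6, 0.0, 0.0]]
```

Call:
apply_moves(offset=[[1.5, 0, 0], [1.8, 0, 0], [1.8, 0, 0], [1.8, 0, 0], [1.8, 0, 0], [1.8, 0, 0], [1.8, 0, 0], [1.8, 0, 0], [1.4, 0, 0], [0.8, 0, 0], [0.4, 0, 0], [0, 0, 0]], twist=[[-1, -0.5, 0], [-1, -0.5, 0], [-1, 0, 0], [-1, 0, 0], [-1, 0, 0], [-1, 0, 0], [-1, 0, 0], [-0.5, 0, 0], [0, 0, 0], [0, 0, 0], [0, 0, 0], [0, 0, 0]])

```text
time_s: 26.6
ee_pos: [515.6, 75.6, 50.1]
orientation: [-0.029, 1.571, 0.029]
force: [-0.3, -0.3, 0.3]
opening: 0.112
```

```bash
python3 -c "
from h import *
st()
o=get_obs();M=R.from_rotvec(o['orientation']).as_matrix();y=np.arctan2(M[1,1],M[0,1])
plan([560,75.7,23],1.605-y,8)"
```

```text
t 26.6 p [515.6  75.6  50.1] yaw 1.608 down [-0. -0. -1.] q [ 0.1   0.4   2.14 -0.    0.6  -1.51] F [-0.3 -0.3  0.3] T [-0.   -0.02 -0.03] open 0.112
offset [[0.34, -0.02, 0.55], [0.34, -0.02, 0.56], [0.34, -0.02, 0.55], [0.33, -0.02, 0.56], [0.34, -0.02, 0.55], [0.34, -0.02, 0.56], [0.34, -0.02, 0.55], [0.34, -0.01, 0.56]] 
twist [[0.0, -0.0, 0.0], [0.0, -0.0, 0.0], [0.1, -0.0, 0.0], [-0.0, -0.0, 0.0], [0.0, -0.0, 0.0], [0.0, -0.0, 0.0], [0.1, -0.0, 0.0], [-0.0, -0.0, 0.0]]
```

Call:
apply_moves(offset=[[0.6, 0, 0.1], [0.7, 0, 0.3], [0.7, 0, 0.5], [0.4, 0, 0.7], [0.2, 0, 0.7], [0, 0, 0.7], [0, 0, 0.6], [0, 0, 0.5], [0, 0, 0]], twist=[[0, 0, 0], [0, 0, 0], [0, 0, 0], [0, 0, 0], [0, 0, 0], [0, 0, 0], [0, 0, 0], [0, 0, 0], [0, 0, 0]])

```text
time_s: 27.35
ee_pos: [564.1, 77.5, 24.3]
orientation: [-0.029, 1.566, 0.029]
force: [0.0, -0.3, 0.3]
opening: 0.109
```

Call:
apply_moves(offset=[[0, 0, 0.3], [0, 0, 0.3], [0, 0, 0]], twist=[[0, 0, 0], [0, 0, 0], [0, 0, 0]])

```text
time_s: 27.6
ee_pos: [570.9, 77.8, 24.7]
orientation: [-0.029, 1.565, 0.029]
force: [-0.1, 0.5, -0.1]
opening: 0.112
```

Call:
apply_moves(offset=[[0, 0, 0.15], [0, 0, 0.15], [0, 0, 0.1]], twist=[[0, 0, 0], [0, 0, 0], [0, 0, 0]])

```text
time_s: 27.85
ee_pos: [574.5, 78.0, 24.8]
orientation: [-0.029, 1.566, 0.029]
force: [-0.8, -1.1, -0.3]
opening: 0.113
```

Call:
apply_moves(offset=[[0, 0, 0.08]], twist=[[0, 0, 0]])

```text
time_s: 27.93
ee_pos: [575.2, 77.9, 24.8]
orientation: [-0.029, 1.567, 0.029]
force: [-1.5, -0.3, 1.5]
opening: 0.111
```

Call:
apply_moves(offset=[[0, 0, 0.08]], twist=[[0, 0, 0]])

```text
time_s: 28.02
ee_pos: [575.8, 78.0, 24.7]
orientation: [-0.029, 1.567, 0.029]
force: [-1.1, -0.8, 2.0]
opening: 0.11
```

Call:
apply_moves(offset=[[0, 0, 0.08]], twist=[[0, 0, 0]])

```text
time_s: 28.1
ee_pos: [576.1, 78.0, 24.6]
orientation: [-0.029, 1.568, 0.029]
force: [-6.7, 0.3, 5.6]
opening: 0.11
```

Call:
apply_moves(offset=[[0, 0, 0.08]], twist=[[0, 0, 0]])

```text
time_s: 28.18
ee_pos: [576.0, 77.9, 24.5]
orientation: [-0.029, 1.57, 0.029]
force: [-8.6, -1.6, 6.9]
opening: 0.105
```

Call:
apply_moves(offset=[[0, 0, 0.08]], twist=[[0, 0, 0]])

```text
time_s: 28.27
ee_pos: [576.0, 78.0, 24.4]
orientation: [-0.029, 1.572, 0.029]
force: [-6.5, 0.2, 5.2]
opening: 0.111
```

The fingers touch the shelf edge at a light 7–9 N. To gain the last few millimetres I'll back off, tilt the tips 10° forward and push about 4 mm further.

Call:
apply_moves(offset=[[0, 0, -0.5], [0, 0, -0.8], [0, 0, 0], [0, 0, 0], [0, 0, 0], [0, 0, 0]], twist=[[0, 0, 0], [0, -3, 0], [0, -4, 0], [0, -3, 0], [0, 0, 0], [0, 0, 0]])

```text
time_s: 28.77
ee_pos: [562.5, 77.6, 24.8]
orientation: [-0.026, 1.389, 0.031]
force: [1.1, 0.3, 0.4]
opening: 0.109
```

```bash
python3 -c "
from h import *
st()"
```

```text
t 28.77 p [562.5  77.6  24.8] yaw 1.608 down [ 0.18   0.007 -0.984] q [ 0.1   0.46  2.14 -0.03  0.37 -1.48] F [1.1 0.3 0.4] T [0.02 0.06 0.04] open 0.109
```

Call:
apply_moves(offset=[[0.04, 0, 0.2], [0.05, 0, 0.3], [0.05, 0, 0.3], [0.02, 0, 0.1]], twist=[[0, 0, 0], [0, 0, 0], [0, 0, 0], [0, 0, 0]])

```text
time_s: 29.1
ee_pos: [574.0, 78.0, 25.4]
orientation: [-0.026, 1.392, 0.031]
force: [-0.2, 0.5, -0.0]
opening: 0.112
```

Call:
apply_moves(offset=[[0.02, 0, 0.1], [0.02, 0, 0.1]], twist=[[0, 0, 0], [0, 0, 0]])

```text
time_s: 29.27
ee_pos: [576.9, 78.1, 25.3]
orientation: [-0.026, 1.392, 0.031]
force: [-0.3, 0.2, 0.5]
opening: 0.111
```

Call:
apply_moves(offset=[[0.02, 0, 0.08]], twist=[[0, 0, 0]])

```text
time_s: 29.35
ee_pos: [577.9, 78.1, 25.2]
orientation: [-0.025, 1.393, 0.031]
force: [-1.9, 0.8, 1.0]
opening: 0.108
```

Call:
apply_moves(offset=[[0.02, 0, 0.08]], twist=[[0, 0, 0]])

```text
time_s: 29.43
ee_pos: [578.7, 78.1, 25.0]
orientation: [-0.025, 1.393, 0.031]
force: [-1.8, 0.5, 1.9]
opening: 0.109
```

Call:
apply_moves(offset=[[0, 0, 0]], twist=[[0, 0, 0]])

```text
time_s: 29.52
ee_pos: [578.7, 78.1, 25.0]
orientation: [-0.025, 1.393, 0.031]
force: [-1.6, -0.8, 2.1]
opening: 0.11
```

Call:
apply_moves(offset=[[-0.08, 0, -0.4], [-0.2, 0, -1], [-0.2, 0, -1], [-0.2, 0, -1], [0, 0, -1], [0, 0, -1], [-0.5, 0, -0.5], [-1.5, 0, 0], [-2, 0, 0], [-2, 0, 0], [-2, 0, 0], [-2, 0, 0]], twist=[[0, 0, 0], [0, 0, 0], [0, 0, 0], [0, 3, 0], [0, 4, 0], [0, 3, 0], [0, 0, 0], [0, 0, 0], [0, 0, 0], [0, 0, 0], [0, 0, 0], [0, 0, 0]], claw=3.0)

```text
time_s: 30.52
ee_pos: [503.4, 75.0, 123.8]
orientation: [-0.03, 1.578, 0.029]
force: [-0.5, 0.1, 1.4]
opening: 0.329
```

Call:
apply_moves(offset=[[-2, 0, 0], [-2, 0, 0], [-2, 0, 0], [-1, 0, 0], [0, 0, 0]], twist=[[0, 0, 0], [0, 0, 0], [0, 0, 0], [0, 0, 0], [0, 0, 0]], claw=9.0)

```text
time_s: 30.93
ee_pos: [500.8, 74.9, 200.7]
orientation: [-0.03, 1.564, 0.029]
force: [-0.3, 0.6, 0.1]
opening: 0.663
```

```bash
python3 -c "
from h import *
st()
s=get_image('scene');t=get_image('top')
cv2.imwrite('pics/s11.png',s)
cv2.imwrite('pics/s11c.png',cv2.resize(s[195:295,270:400],None,fx=6,fy=6,interpolation=cv2.INTER_CUBIC))
cv2.imwrite('pics/t11.png',cv2.resize(t[150:270,235:395],None,fx=5,fy=5,interpolation=cv2.INTER_CUBIC))
"
```

```text
t 30.93 p [500.8  74.9 200.7] yaw 1.608 down [ 0.007 -0.001 -1.   ] q [ 0.1   0.11  2.14 -0.    0.89 -1.5 ] F [-0.3  0.6  0.1] T [0.01 0.   0.01] open 0.663
```

View pics/s11.png

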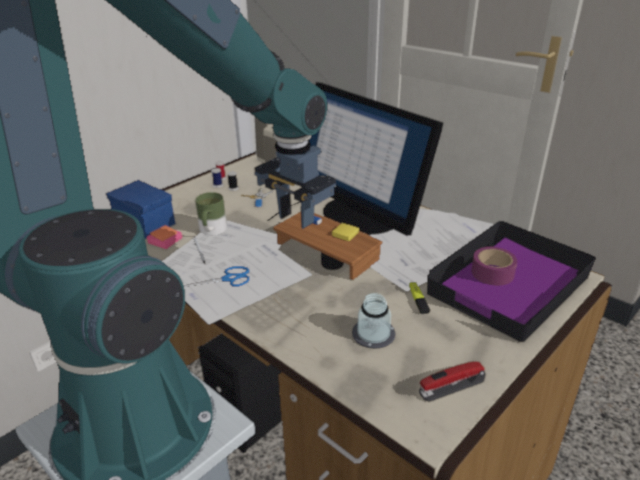

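View pics/s11c.png

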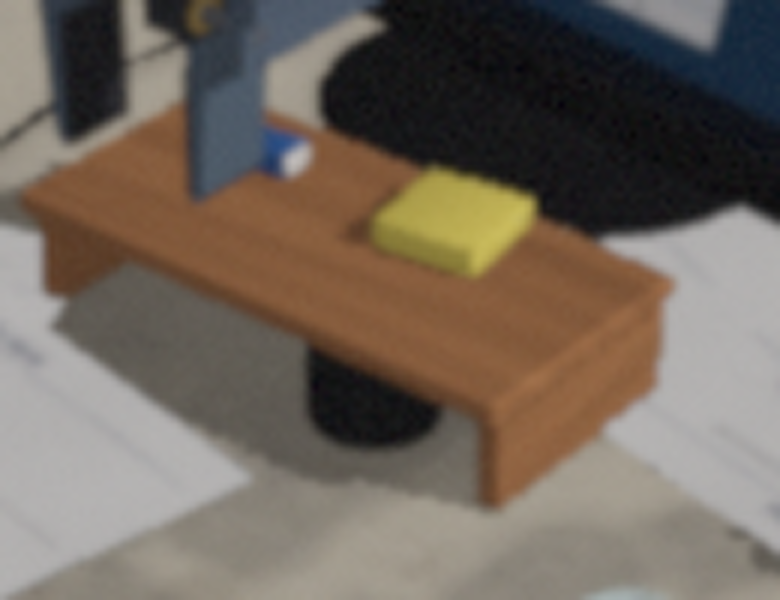

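View pics/t11.png

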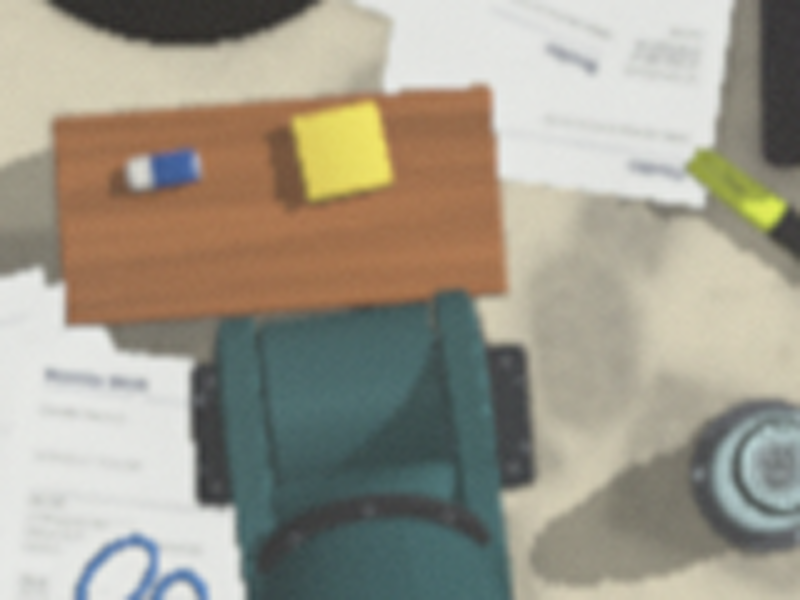

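The scene view shows the lid upright and deeper under the board, with its base at about (310–440, 445) in the crop. The top view no longer shows the sliver, though the arm covers part of that edge. The notes, eraser, highlighter, stapler and mug look unmoved. I'll let the arm settle and hand in.

Call:
apply_moves(offset=[[0, 0, 0], [0, 0, 0], [0, 0, 0], [0, 0, 0]], twist=[[0, 0, 0], [0, 0, 0], [0, 0, 0], [0, 0, 0]])

```text
time_s: 31.37
ee_pos: [497.8, 74.5, 194.4]
orientation: [-0.031, 1.572, 0.028]
force: [-1.2, 0.2, -0.1]
opening: 0.983
```

```bash
python3 -c "
from h import *
m=(np.array([307,441,447])+.5)/6-.5+np.array([270,270,195])
f=lambda p: bb(proj('scene',cyl(*p,30.5,[0,36])))[[0,2,3]]-m
x,y=least_squares(f,[620,78]).x
print(x,y,'stickout',30.5-((x-588.9)*np.cos(.04)+(y-120.6)*np.sin(.04)))
st(); close_job()"
```

```text
628.9011902476369 80.83539458024472 stickout -7.879033467074663
t 31.37 p [497.8  74.5 194.4] yaw 1.608 down [-0.001 -0.002 -1.   ] q [ 0.1   0.12  2.14 -0.    0.88 -1.5 ] F [-1.2  0.2 -0.1] T [0.02 0.04 0.  ] open 0.983
the job is handed in; nothing more can be done
```

The lid is off the jar and sits open side down under the front of the shelf, and I handed the job in at 31.4 s.

- **Unscrewing:** One grip was enough, about 0.75 turn anticlockwise with no regrips. The first gentle lift met only about 1 N, roughly the lid's weight, and the picture then showed the bare neck.
- **Placing:** I set the lid on the desk in front of the shelf. Contact peaked at about 34 N on the wrist sensor, through the gripped lid.
- **Sliding in:** A first push left roughly 4 mm sticking out, measured from the wrist picture. On the second pass the fingertips touched the fixed shelf edge at under about 11 N. I then tilted the tips 10° and pushed the lid further in.

**Last checks:**
- **Lid position:** The scene fit puts the lid's near edge about 8 mm inside the shelf edge. Before the tilted push the same fit said about 0 mm while the top and wrist views suggested about 4 mm out. The true figure is therefore probably 3 to 8 mm inside.
- **Top view:** It shows no lid protruding, though the arm covered part of that edge.
- **Other objects:** The mug, stapler, highlighter, notes and eraser look unmoved by eye; I did not measure them.
- **Gripper:** It is open, about 195 mm above the desk and touching nothing.

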